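# Draw the lock bolt of a terminal enclosure with a hooked rod

### The arm

A 6-joint arm with a two-finger parallel gripper is mounted at the origin on the work surface. World frame = base frame: x ahead of the robot, y to its left, z up, the work surface at z = 0. Lengths are in mm, angles in rad, forces in N, time in s.
With the tool pointing down it reaches from about 350 to 775 mm from the base axis. Payload 7.3 kg.
Tool frame: the origin (TCP) lies at the very end of the fingers, on their centre line; the grasp point (between the pads) lies 19 mm behind it; x points along the fingers, y is the direction in which the jaws open and shut, and the axes are right-handed (so a half turn about x gives the same grasp; the last joint's range is limited). The gripper opens to 92 mm and grips with 3 to 60 N. Pads are 19 mm wide; open, the fingers measure 130 mm over their backs; the gripper's body (75 mm by 190 mm) begins 47 mm behind the grasp point.
Start: joints at [-1.426, 0.342, 1.524, -0, 1.275, -0.146], TCP at [150.55, -502.974, 195.741] pointing down, gripper open.
Joint ranges: [-2.53, 2.53], [-0.77, 2.02], [0.04, 2.7], [-1, 4.14], [0.28, 2.66], [-3.11, 3.11]. Speed limits (rad/s): [2.57, 2.57, 3.14, 3.14, 3.14, 3.14].

### API

Orientations are given as [roll, pitch, yaw] about the fixed x, y, z axes, in that order (R = Rz(yaw) Ry(pitch) Rx(roll)).
In Python, from plant import sensors, capture, bot gives the robot as it stands.
- The arm moves only by the shell command python3 -m crank 'ROWS' [OPENING]. ROWS is JSON, a list of rows, each an object of numbers: "dx", "dy", "dz": the shift along the tool's x, y, z in cm; "spin": the turn about the tool's x in rad. A call has 1 to 20 rows; each row is the pose to reach, as a shift and turn from the pose commanded when the call began, along the tool's axes at that moment; what a row does not reach only later rows make up. A row lasts 1/12 s, in which the tool goes at most 41.7 mm and 7.16 degrees, less where a joint would pass 70% of its speed; a pose out of reach is approached as far as the arm can. A call with a gripper value outside its range is refused whole. OPENING is the opening in per cent of the stroke, from 0 (shut) to 100 (fully open), set as the call begins (- or left out, the last holds). The fingers move at their own pace and stop on an object; the grip force is fixed at half the most. Time passes only in rows, so rows that repeat a pose let the fingers close. It gives the time, the measured TCP pose, the force and the opening at its end, in the units of the state.
- sensors.get_obs(): the state, without advancing time (a new reading comes with each control period).
- capture(name): name is "scene" or "top" or "wrist"; returns a dict with "frame" (400x640x3 uint8, blue, green, red), "vfov" (degrees; the focal length in pixels is half the picture's height over the tangent of half this angle, whatever the lens; pixels are square), "cx", "cy" (the principal point, pixels), "view" (4x4, takes a point from world to camera coordinates); the wrist camera has in their place "mount" (4x4, takes a point from camera to tool coordinates, whose origin is the TCP and whose axes are the tool frame's). Camera axes: x right, y down, z forward; pixel columns grow to the right and rows downward; lengths in mm; the calibration is good to about 2 mm. A picture is of the moment at which its call begins: read the wrist's pose just before it. There is no depth.
- bot.close_job(): hands the job in, once; it reports no verdict.
The state is a dict: "time": time; "joint_positions": joint angles; "dq": joint speeds; "tau": joint torques, N m; "tool_pos": TCP position; "tcp_rot": TCP orientation; "contact_force": force on the tool from outside, world axes, zero at the start; "moment": the same for the moment, N m; "grip_width": finger opening in mm.
Only numpy, scipy, OpenCV 4.12 (cv2) and the standard library are available. Lean on these libraries where they do the work, as an engineer would, in place of code of your own. Each camera call takes 0.05 s, during which the arm holds its last target.

### The job

Take the orange-handled hooked rod off its wooden rest, reach it under the guard bars into the channel between the two terminal rows, hook it behind the red tab of the lock bolt and draw the bolt out towards the front until it comes up against its end stop; keep it there with a steady pull of about 12 N for one to two seconds. Use only the rod on the bolt, never let it take more than 25 N, do not knock the enclosure hard, and leave the other things on the bench alone. Finish with the bolt left drawn and the rod laid back in the notches of its rest, let go.

Things in the scene. Friction and masses are not known exactly. Their poses are not given: they have to be found in the camera images.
- enclosure: Fixed grey tray 260 by 190 mm; origin at the centre of its underside, +x from its low front wall (34 mm high, at x = -130, nearest the robot) to its back; other walls 80 mm high. Two pale terminal rows along x (x = -90 to 110), 128 mm high, leave a channel 62 mm wide (y = -31 to 31) where the bolt lies.
- front_bar (a point): Centre of the underside of the front orange guard bar, 128 mm above the bench, crossing the channel (bar 12 mm along x, 6 mm thick, at enclosure x = -82); the rod passes beneath it. A like bar crosses at enclosure x = 50.
- bolt: Steel bolt sliding along the enclosure's x only, drawn towards -x. Origin: centre of the top edge of its upright red tab, 68 mm above the bench; axes as the enclosure's. Tab 6 mm thick (x), 22 wide (y), free 27 mm down from the top, 40 mm free behind. 30 to 60 mm to go (stop unseen) at 3 N friction; then a firm rubber stop, a few N per mm; left there it springs back under 1.5 mm.
- rod_mid (a point): Centre of the rod's orange handle, 120 mm long, 16 by 16 mm; x along the rod to the hook, z up. Grip here, between the rest's posts. Rod 0.13 to 0.21 kg, balance about 20 mm ahead. A blue 8 mm round shank leaves the handle's front, rises to 20 mm above the handle's axis and runs to x = 165, where the prong turns straight down.
- hook_tip (a point): Lower end of the hook's prong (8 mm thick, round): 165 mm ahead of rod_mid along x, 14 mm below the handle's axis (34 mm below the shank's axis).
- rest: Fixed plywood rest, origin at the centre of its underside on the bench; x axis along the rod lying on it. Two posts at x = -45 and 45 mm, 12 mm thick, 46 mm wide, each with a notch 22 mm wide, notch floor 40 mm and notch top 55 mm above the bench. The rod at rest has its handle's centre 48 mm above the bench, within 6 mm of the origin in plan.
- carton: Bystander: open cardboard box with parts, 130 by 110 by 70 mm high, origin at the centre of its underside.
- bottle: Bystander: yellow bottle, 50 mm wide, 95 mm high, origin at the centre of its underside.
- block: Bystander: pale terminal block, 50 by 60 by 35 mm high, origin at the centre of its underside.
- driver: Bystander: red-handled screwdriver lying on the bench, in front of the robot, about 30 mm high at most.
Things that resemble listed ones, but are neither listed nor needed, are in the scene too. There is more than one size of the part that bears rod_mid; the job needs the largest.

How it is judged:
By the outcome, as a careful person would: the job done as asked, in the order asked, and still so for the second after the job is handed in, with the robot touching nothing.
It also fails if it takes over 67 s, if anything falls off the work surface, if the arm or the gripper's body presses on something with over 40 N, if the wrist force passes 120 N, or if a joint passes its speed limit or range.

## Working session

There is one attempt and no reset: what is moved stays moved. The work goes in short steps, Python scripts to look and compute and a shell command to move; the robot and the scene stay as the last step left them, time stands still between calls to the robot, and variables do not carry over. Pictures are saved under pics/ and viewed, and the job is handed in when it is done.

```bash
ls; mkdir -p pics; python3 - <<'E'
from plant import sensors,capture,bot
import cv2,json,numpy as np
print(sensors.get_obs())
for n in ("scene","top","wrist"):
    o=sensors.get_obs();c=capture(n);cv2.imwrite(f"pics/{n}0.png",c["frame"])
    print(n,{k:(np.round(v,4).tolist() if hasattr(v,'tolist') else v) for k,v in c.items() if k!="frame"})
E
```

```text
pics
{'time': 0.0, 'joint_positions': array([-1.42600947e+00,  3.42727423e-01,  1.52500475e+00, -3.62880985e-05,
        1.27541561e+00, -1.45977080e-01]), 'dq': array([-0.00225883,  0.00200926,  0.00261009, -0.00046153,  0.00095852,
        0.00156779]), 'tau': array([-1.75125428e-03, -4.31241024e+01, -2.44228953e+01,  7.15137203e-02,
        5.57394954e-02, -1.06980574e-04]), 'tool_pos': array([ 150.46372551, -502.50020133,  195.0468534 ]), 'tcp_rot': array([-1.6944638 ,  1.56924081,  1.73790338]), 'contact_force': array([-0.19247776,  0.08368366,  0.06172534]), 'moment': array([-0.03070722, -0.05543568, -0.04981711]), 'grip_width': 92.07728835915412}
scene {'vfov': 50.87918928692805, 'cx': 330.0131350126142, 'cy': 198.69938094817957, 'view': [[0.6293, 0.7771, 0.0094, -328.058], [0.497, -0.3932, -0.7735, -178.7983], [-0.5975, 0.4914, -0.6337, 1556.3119], [0.0, 0.0, 0.0, 1.0]]}
top {'vfov': 56.86909368088159, 'cx': 323.61166009876285, 'cy': 200.9091920243105, 'view': [[0.0127, -0.9992, 0.0383, -36.3261], [-0.9885, -0.0183, -0.15, 535.0034], [0.1506, -0.0359, -0.9879, 919.9146], [0.0, 0.0, 0.0, 1.0]]}
wrist {'vfov': 70.103465852689, 'cx': 317.7912583330957, 'cy': 202.67395140717446, 'mount': [[0.0006, -0.2873, 0.9578, -189.0457], [1.0, 0.0009, -0.0004, -0.2252], [-0.0008, 0.9578, 0.2873, -76.5819], [0.0, 0.0, 0.0, 1.0]]}
```

View pics/scene0.png

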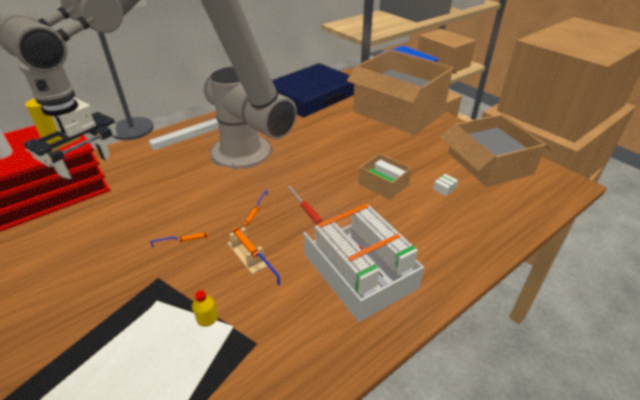

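View pics/top0.png

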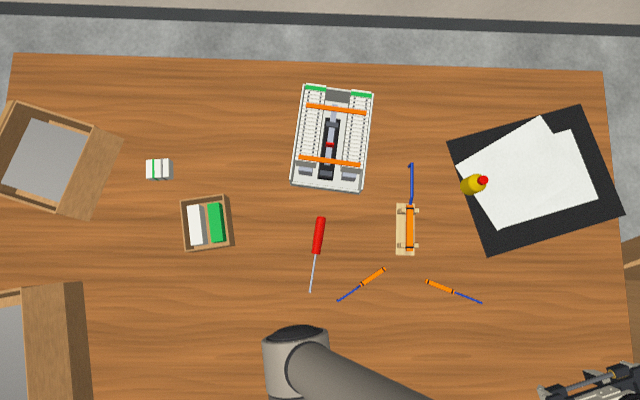

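View pics/wrist0.png

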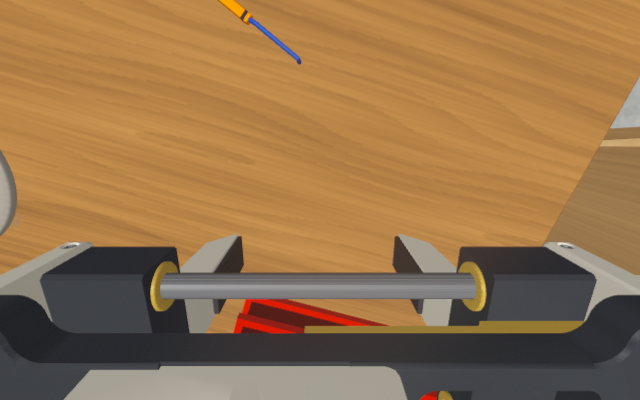

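The top view shows the enclosure near (332,138), with the red tab at about (329,145) and the bars at rows 108 and 160. The rest with the rod is near (408,228), with the hook at (411,165). I'll zoom in and localise these.

```bash
cat > h.py <<'E'
import numpy as np,cv2
from plant import sensors,capture,bot
from scipy.spatial.transform import Rotation as Ro
def cam(n):
    o=sensors.get_obs();c=capture(n)
    if n=="wrist":
        T=np.eye(4);T[:3,:3]=Ro.from_euler('xyz',o["tcp_rot"]).as_matrix();T[:3,3]=o["tool_pos"]
        c["c2w"]=T@c["mount"]
    else: c["c2w"]=np.linalg.inv(c["view"])
    c["f"]=200/np.tan(np.radians(c["vfov"])/2)
    return c
def ray(c,u,v):
    d=c["c2w"][:3,:3]@np.array([(u-c["cx"])/c["f"],(v-c["cy"])/c["f"],1]);return c["c2w"][:3,3],d/np.linalg.norm(d)
def onz(c,u,v,z):
    p,d=ray(c,u,v);return p+d*(z-p[2])/d[2]
def proj(c,P):
    q=np.linalg.inv(c["c2w"])@np.append(P,1);return q[:2]/q[2]*c["f"]+[c["cx"],c["cy"]]
def tri(c1,a,c2,b):
    p,d=ray(c1,*a);q,e=ray(c2,*b)
    s=np.linalg.lstsq(np.c_[d,-e],q-p,rcond=None)[0]
    A=p+d*s[0];B=q+e*s[1];return (A+B)/2,np.linalg.norm(A-B)
def crop(c,u0,v0,u1,v1,k,name):
    cv2.imwrite("pics/"+name,cv2.resize(c["frame"][v0:v1,u0:u1],None,fx=k,fy=k,interpolation=cv2.INTER_CUBIC))
E
python3 - <<'E'
from h import *
t=cam("top");s=cam("scene")
crop(t,280,75,440,265,3,"t1.png");crop(s,210,180,440,330,3,"s1.png")
hsv=cv2.cvtColor(t["frame"],cv2.COLOR_BGR2HSV)
def comp(c,lo,hi,m=8):
    hsv=cv2.cvtColor(c["frame"],cv2.COLOR_BGR2HSV)
    n,l,st,ce=cv2.connectedComponentsWithStats(cv2.inRange(hsv,lo,hi))
    for i in range(1,n):
        if st[i,4]>=m:
            ys,xs=np.where(l==i);r=cv2.minAreaRect(np.c_[xs,ys].astype(np.float32))
            print(st[i].tolist(),np.round(ce[i],1),np.round(r[0],1),np.round(r[1],1),round(r[2],1))
for c,n in((t,"top"),(s,"scene")):
    print(n,"orange");comp(c,(8,200,190),(20,255,255))
    print(n,"blue");comp(c,(108,120,60),(125,255,255))
    print(n,"red");comp(c,(0,190,90),(4,255,255))
E
```

```text
top orange
[306, 103, 60, 12, 244] [335.8 108.8] [335.6 108.8] [59.7  4.3] 7.9
[299, 155, 61, 12, 256] [328.9 160.5] [329.  160.6] [61.   4.9] 8.7
[406, 205, 7, 2, 12] [409.2 205.6] [409.  205.5] [1. 6.] 90.0
[406, 209, 7, 37, 222] [409.5 227.2] [409. 227.] [36.  6.] 90.0
[407, 248, 6, 3, 16] [409.2 249.1] [409.5 249. ] [2. 5.] 90.0
[362, 268, 22, 17, 112] [372.2 276.3] [372.3 276.3] [ 4.7 23.6] 56.3
[425, 279, 3, 5, 10] [426.1 280.8] [426.1 280.8] [1.8 4. ] 26.6
[429, 280, 23, 13, 112] [439.7 286.1] [439.6 286. ] [24.1  4.5] 21.8
top blue
[408, 163, 5, 42, 94] [411.2 182.7] [410.  183.5] [41.  4.] 90.0
[337, 285, 23, 17, 48] [348.  293.5] [348.2 293.4] [ 1.7 27.2] 55.6
[455, 292, 27, 12, 40] [468.9 297.6] [468.1 297.2] [28.2  1.5] 21.8
top red
[326, 142, 8, 5, 30] [329.6 144.3] [329.5 144.3] [7.5 3.7] 8.1
[478, 176, 10, 9, 65] [482.6 179.8] [482.5 180. ] [8. 9.] 90.0
[312, 217, 14, 37, 324] [318.1 234.7] [318. 235.] [ 9.2 37.2] 9.5
scene orange
[319, 204, 48, 22, 184] [343.3 214.5] [342.7 215. ] [ 4.3 50.7] 66.6
[245, 208, 13, 16, 79] [251.1 214.8] [250.7 215.7] [ 4.7 18.6] 33.7
[23
[... 255 characters left out ...]
2.8] 63.4
[254, 251, 4, 4, 8] [255.1 252.2] [255. 252.] [1.4 4.2] 45.0
scene blue
[395, 46, 43, 15, 206] [415.   52.8] [416.2  52.6] [43.4  6. ] 15.9
[274, 65, 73, 38, 1615] [310.8  82.7] [311.4  83. ] [30.6 69.7] 69.9
[258, 254, 20, 22, 45] [267.6 263.7] [268.  264.1] [28.3  1.7] 48.8
scene red
[0, 126, 46, 56, 1324] [ 19.2 154.8] [ 17.7 152.9] [44.4 49.6] 74.1
[60, 135, 26, 16, 80] [ 74.6 142.2] [ 72.  142.5] [ 5.4 27.3] 63.4
[0, 143, 109, 88, 1836] [ 60.1 188.9] [ 45.6 188.2] [ 51.8 116.2] 67.5
[0, 173, 62, 26, 428] [ 28.9 185. ] [ 29.5 184.9] [ 7.  64.2] 71.6
[302, 203, 18, 19, 97] [311.5 212.5] [310.8 211.4] [22.8  5.4] 52.1
[196, 291, 9, 10, 67] [199.9 295. ] [200. 295.] [8.5 8.5] 45.0
```

View pics/t1.png

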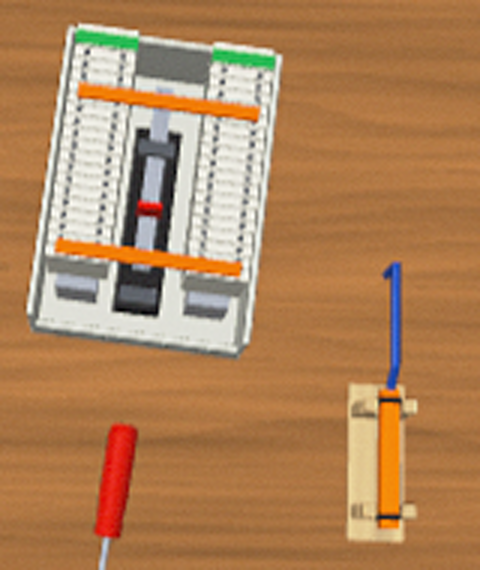

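View pics/s1.png

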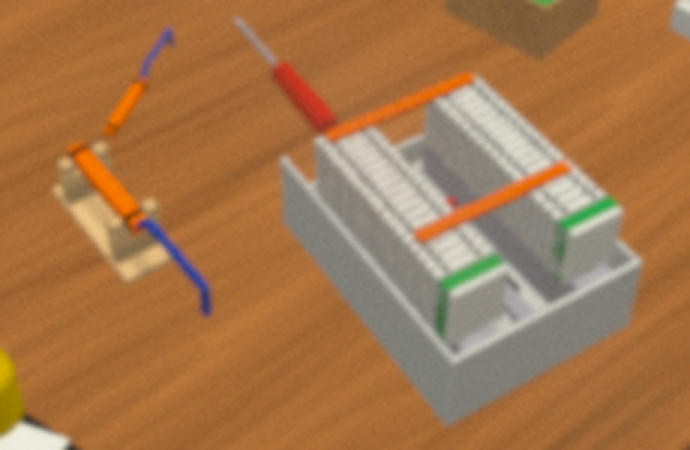

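```bash
python3 - <<'E'
from h import *
t=cam("top");s=cam("scene")
P=lambda u,v,z:np.round(onz(t,u,v,z),1)
def g(name,uv,z): print(name,P(*uv,z))
# handle from pooled orange mask on rest
hsv=cv2.cvtColor(t["frame"],cv2.COLOR_BGR2HSV)
o=cv2.inRange(hsv,(8,200,190),(20,255,255))
def line(mask,x0,y0,x1,y1,z,thr=None):
    ys,xs=np.where(mask[y0:y1,x0:x1]>0);pts=np.array([onz(t,x+x0,y+y0,z)[:2] for x,y in zip(xs,ys)])
    m=pts.mean(0);r=cv2.minAreaRect(pts.astype(np.float32));
    _,_,V=np.linalg.svd(pts-m);d=V[0]*np.sign(V[0][np.argmax(abs(V[0]))]);q=(pts-m)@d
    c=m+d*(q.max()+q.min())/2
    print("mean",m.round(1),"mid",c.round(1),"dir",d.round(3),np.degrees(np.arctan2(d[1],d[0])).round(2),"len",np.ptp(q).round(1),"wid",np.ptp((pts-m)@V[1]).round(1));return c,d
print("handle");line(o,400,195,420,260,56)
print("bars");bk=line(o,300,98,372,120,134);fr=line(o,295,150,365,170,134)
b=cv2.inRange(hsv,(108,120,60),(125,255,255));print("shank");line(b,400,170,420,195,72)
r=cv2.inRange(hsv,(0,150,70),(6,255,255));print("tab");tb=line(r,320,138,340,152,68)
print("hook end tri",)
ax=bk[0]-fr[0];print("enc dir",np.degrees(np.arctan2(ax[1],ax[0])),np.linalg.norm(ax))
u=ax/np.linalg.norm(ax);print("tab along from front bar",(tb[0]-fr[0])@u, "lat",np.cross(u,tb[0]-fr[0]))
# scene handle
for c,a in(("handle",((409.3,227.5),(244.8,240.5))),):print(tri(t,a[0],s,a[1]))
print("bars tri",tri(t,(329,160.6),s,(343,214.8)),tri(t,(335.7,108.8),s,(374.5,246.8)))
E
```

```text
handle
mean [ 468.7 -247.7] mid [ 469.1 -247.7] dir [ 1.    -0.022] -1.28 len 115.7 wid 15.6
bars
mean [749.5 -51.2] mid [749.6 -51.1] dir [0.114 0.994] 83.47 len 145.7 wid 11.0
mean [619.2 -35.9] mid [619.2 -36.3] dir [0.115 0.993] 83.38 len 145.5 wid 12.2
shank
mean [ 584.  -251.4] mid [ 584.1 -251.4] dir [ 1.    -0.024] -1.35 len 62.8 wid 2.6
tab
mean [680.  -39.5] mid [679.9 -39.2] dir [-0.092  0.996] 95.3 len 21.6 wid 11.7
hook end tri
enc dir -6.474245364248165 131.21543791302489
tab along from front bar 60.70693377552129 lat 4.014472040973918
(array([ 468.43996697, -249.11384864,   52.35292234]), np.float64(1.5438430430283459))
bars tri (array([619.12718026, -36.86363325, 131.81146705]), np.float64(1.2615386034968408)) (array([751.17478124, -51.54912302, 129.85091353]), np.float64(7.235358160761415e-05))<stdin>:20: DeprecationWarning: Arrays of 2-dimensional vectors are deprecated. Use arrays of 3-dimensional vectors instead. (deprecated in NumPy 2.0)
```

```bash
cat >> h.py <<'E'
def toolmove(target,yawdir=None,o=None):
    """print shift in tool axes (cm) to world TCP target; yawdir = world angle (deg) of jaw line"""
    o=o or sensors.get_obs();R=Ro.from_euler('xyz',o["tcp_rot"]).as_matrix()
    d=R.T@(np.array(target)-o["tool_pos"])/10
    a=np.degrees(np.arctan2(R[1,1],R[0,1]))
    print("t",round(o["time"],2),"pos",o["tool_pos"].round(1),"F",o["contact_force"].round(1),"w",round(o["grip_width"],1),"d(cm)",d.round(2),"jaw ang",a.round(2))
    if yawdir is not None:
        e=(yawdir-a+90)%180-90; print("spin candidates (rad, tool x down => -)",np.radians(-e).round(4))
    return R
E
python3 - <<'E'
from h import *
R=toolmove([469,-248,130],88.7);print(R.round(3))
E
```

```text
t 0.35 pos [ 150.5 -502.9  195.6] F [-0.6 -0.3 -1.4] w 91.8 d(cm) [  6.56 -15.29 -37.82] jaw ang -73.34
spin candidates (rad, tool x down => -) 0.3134
[[-0.     0.287 -0.958]
 [ 0.    -0.958 -0.287]
 [-1.    -0.    -0.   ]]
```

```bash
python3 -m crank '[{"dy":-1,"dz":-2.4,"spin":0.03},{"dy":-2,"dz":-5,"spin":0.06},{"dy":-3,"dz":-7.5,"spin":0.09},{"dy":-4,"dz":-10,"spin":0.12},{"dy":-5,"dz":-12.5,"spin":0.15},{"dy":-6,"dz":-15,"spin":0.18},{"dy":-7,"dz":-17.5,"spin":0.2},{"dy":-8,"dz":-20,"spin":0.22},{"dy":-9,"dz":-22.5,"spin":0.24},{"dy":-10,"dz":-25,"spin":0.26},{"dy":-11,"dz":-27.5,"spin":0.28},{"dy":-12,"dz":-30,"spin":0.3},{"dy":-13.3,"dz":-33,"spin":0.313},{"dy":-14.5,"dz":-36,"spin":0.313},{"dy":-15.3,"dz":-37.8,"spin":0.313},{"dy":-15.3,"dz":-37.8,"spin":0.313},{"dy":-15.3,"dz":-37.8,"spin":0.313}]' 100
python3 - <<'E'
from h import *
toolmove([469,-248,29],88.7)
c=cam("wrist");cv2.imwrite("pics/w1.png",c["frame"])
print(proj(c,[469,-248,56]),proj(c,[634,-251.7,68]),proj(c,[529,-249.3,56]),proj(c,[409,-246.7,56]),proj(c,[619,-36,128]))
E
```

```text
t 0.35 pos [ 150.5 -502.9  195.6] F [-0.6 -0.3 -1.4] w 91.8 d(cm) [ 16.66 -15.28 -37.82] jaw ang -73.34
spin candidates (rad, tool x down => -) 0.3134
[ 127.69969    -276.23360641] [ 149.62187733 -678.26616873] [ 137.85212261 -386.93866659] [ 118.90958874 -180.38380105] [ -566.53270681 -1380.06589664]invalid input at $[0]: expected keys dx, dy, dz, spin
```

View pics/w1.png

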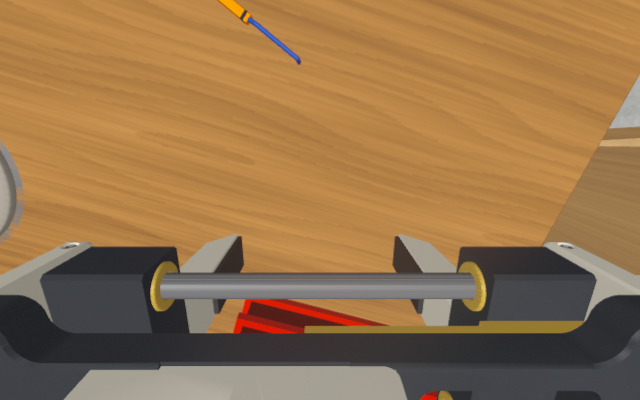

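The call was refused because every row needs all four keys.

```bash
python3 -m crank '[{"dx":0,"dy":-1,"dz":-2.4,"spin":0.03},{"dx":0,"dy":-2,"dz":-5,"spin":0.06},{"dx":0,"dy":-3,"dz":-7.5,"spin":0.09},{"dx":0,"dy":-4,"dz":-10,"spin":0.12},{"dx":0,"dy":-5,"dz":-12.5,"spin":0.15},{"dx":0,"dy":-6,"dz":-15,"spin":0.18},{"dx":0,"dy":-7,"dz":-17.5,"spin":0.2},{"dx":0,"dy":-8,"dz":-20,"spin":0.22},{"dx":0,"dy":-9,"dz":-22.5,"spin":0.24},{"dx":0,"dy":-10,"dz":-25,"spin":0.26},{"dx":0,"dy":-11,"dz":-27.5,"spin":0.28},{"dx":0,"dy":-12,"dz":-30,"spin":0.3},{"dx":0,"dy":-13.3,"dz":-33,"spin":0.313},{"dx":0,"dy":-14.5,"dz":-36,"spin":0.313},{"dx":0,"dy":-15.3,"dz":-37.8,"spin":0.313},{"dx":0,"dy":-15.3,"dz":-37.8,"spin":0.313},{"dx":0,"dy":-15.3,"dz":-37.8,"spin":0.313}]' 100
python3 - <<'E'
from h import *
toolmove([469,-248,29],88.7)
c=cam("wrist");cv2.imwrite("pics/w2.png",c["frame"])
print(proj(c,[469,-248,56]),proj(c,[634,-251.7,68]),proj(c,[529,-249.3,56]),proj(c,[409,-246.7,56]),proj(c,[619,-36,128]))
E
```

```text
time: 1.82
tool_pos: [469.2, -247.3, 195.5]
tcp_rot: [0.22, 1.57, -2.941]
contact_force: [-0.7, -0.4, -0.4]
grip_width: 92.1
t 1.82 pos [ 469.2 -247.3  195.5] F [-0.7 -0.4 -0.4] w 92.1 d(cm) [1.665e+01 6.000e-02 1.000e-02] jaw ang -91.14
spin candidates (rad, tool x down => -) 0.0028
[318.33224131 184.88882796] [319.00839371  22.401783  ] [318.49973255 132.6336818 ] [318.18110053 232.0428346 ] [47.36030642 25.86939699]
```

View pics/w2.png

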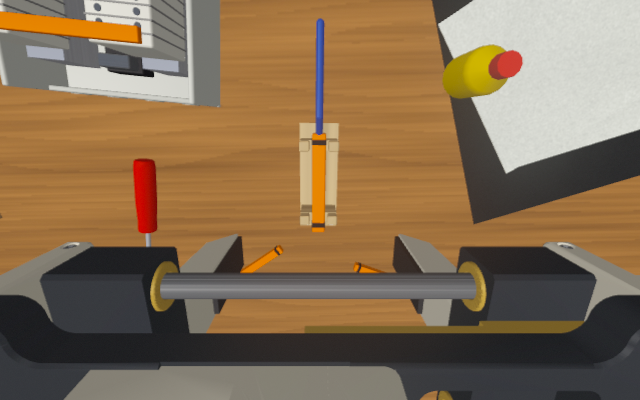

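The handle spans rows 133–231 at column 319 and the hook end is at (320,20), both within 2 px of the prediction. The rest lies squarely beneath, so I'll descend.

```bash
python3 -m crank '[{"dx":2,"dy":0.05,"dz":0,"spin":0},{"dx":5,"dy":0.05,"dz":0,"spin":0},{"dx":8,"dy":0.05,"dz":0,"spin":0},{"dx":11,"dy":0.05,"dz":0,"spin":0},{"dx":13.5,"dy":0.05,"dz":0,"spin":0},{"dx":15,"dy":0.05,"dz":0,"spin":0},{"dx":16,"dy":0.05,"dz":0,"spin":0},{"dx":16.6,"dy":0.05,"dz":0,"spin":0},{"dx":16.6,"dy":0.05,"dz":0,"spin":0},{"dx":16.6,"dy":0.05,"dz":0,"spin":0}]' 100
python3 -m crank '[{"dx":0,"dy":0,"dz":0,"spin":0},{"dx":0,"dy":0,"dz":0,"spin":0},{"dx":0,"dy":0,"dz":0,"spin":0},{"dx":0,"dy":0,"dz":0,"spin":0},{"dx":0,"dy":0,"dz":0,"spin":0},{"dx":0,"dy":0,"dz":0,"spin":0},{"dx":0,"dy":0,"dz":0,"spin":0},{"dx":0,"dy":0,"dz":0,"spin":0},{"dx":0,"dy":0,"dz":0,"spin":0},{"dx":0,"dy":0,"dz":0,"spin":0},{"dx":0,"dy":0,"dz":0,"spin":0},{"dx":0,"dy":0,"dz":0,"spin":0}]' 0
```

```text
time: 2.7
tool_pos: [469.0, -249.2, 30.4]
tcp_rot: [2.421, 1.57, -0.744]
contact_force: [-0.2, -0.2, 1.5]
grip_width: 91.9
time: 3.7
tool_pos: [468.8, -248.5, 29.7]
tcp_rot: [0.916, 1.571, -2.248]
contact_force: [0.6, -0.5, -0.4]
grip_width: 16.2
```

```bash
python3 -m crank '[{"dx":-0.5,"dy":0,"dz":0,"spin":0},{"dx":-1.5,"dy":0,"dz":0,"spin":0},{"dx":-3,"dy":0,"dz":0,"spin":0},{"dx":-5,"dy":0,"dz":0,"spin":0},{"dx":-7,"dy":0,"dz":0,"spin":0},{"dx":-8,"dy":0,"dz":0.5,"spin":0},{"dx":-8,"dy":0,"dz":2,"spin":0},{"dx":-8,"dy":0,"dz":4,"spin":0},{"dx":-8,"dy":0,"dz":6,"spin":0},{"dx":-8,"dy":0,"dz":7.5,"spin":0},{"dx":-8,"dy":0,"dz":8,"spin":0},{"dx":-8,"dy":0,"dz":8,"spin":0}]'
python3 - <<'E'
from h import *
toolmove([388,-10,110],83.5)
c=cam("wrist");cv2.imwrite("pics/w3.png",c["frame"])
E
```

```text
time: 4.7
tool_pos: [388.0, -246.7, 110.1]
tcp_rot: [2.042, 1.571, -1.123]
contact_force: [0.7, 0.1, -0.6]
grip_width: 0.6
t 4.7 pos [ 388.  -246.7  110.1] F [ 0.7  0.1 -0.6] w 0.6 d(cm) [ 1.000e-02 -2.367e+01  5.500e-01] jaw ang -91.34
spin candidates (rad, tool x down => -) 0.0901
```

View pics/w3.png

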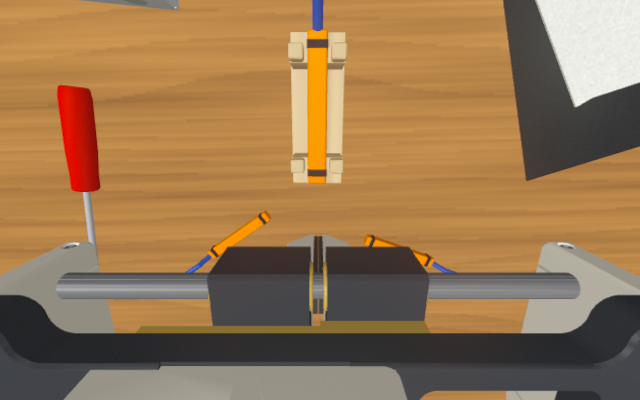

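The rod slipped out: the width is now 0.6 mm, so the grip was probably not built up when I lifted. The rod is still in the rest's notches (handle rows 30–183, column 317). I'll measure it and grip again with a longer wait.

```bash
python3 - <<'E'
from h import *
c=cam("wrist");hsv=cv2.cvtColor(c["frame"],cv2.COLOR_BGR2HSV)
m=cv2.inRange(hsv,(8,200,190),(20,255,255))[:200,280:360]
ys,xs=np.where(m>0);print(ys.min(),ys.max())
top=[onz(c,xs.mean()+280,v,56) for v in (ys.min()-.5,ys.max()+.5)];print(np.round(top,1))
mid=np.mean(top,0);print(mid)
a=np.degrees(np.arctan2(top[0][1]-top[1][1],top[0][0]-top[1][0]))
L=[onz(c,xs[ys==v].mean()+280,v,56)for v in (50,100,165)];print(np.round(L,1))
toolmove([mid[0],mid[1],29],88.7)
E
```

```text
31 184
[[ 528.1 -249.4   56. ]
 [ 409.1 -246.6   56. ]]
[ 468.6364174  -248.02531847   56.        ]
[[ 514.9 -249.    56. ]
 [ 478.7 -248.5   56. ]
 [ 426.3 -246.9   56. ]]
t 4.8 pos [ 389.5 -247.1  110.1] F [-1.1  0.5  0.7] w 0.4 d(cm) [ 8.12 -0.1  -7.91] jaw ang -91.3
spin candidates (rad, tool x down => -) 0.0001
```

```bash
python3 -m crank '[{"dx":0,"dy":0.05,"dz":-2,"spin":0},{"dx":0,"dy":0.05,"dz":-4,"spin":0},{"dx":0,"dy":0.05,"dz":-6,"spin":0},{"dx":0,"dy":0.05,"dz":-7.5,"spin":0},{"dx":0,"dy":0.05,"dz":-8,"spin":0},{"dx":0,"dy":0.05,"dz":-8,"spin":0},{"dx":0.5,"dy":0.05,"dz":-8,"spin":0},{"dx":1,"dy":0.05,"dz":-8,"spin":0},{"dx":2,"dy":0.05,"dz":-8,"spin":0},{"dx":4,"dy":0.05,"dz":-8,"spin":0},{"dx":6,"dy":0.05,"dz":-8,"spin":0},{"dx":7.5,"dy":0.05,"dz":-8,"spin":0},{"dx":8.2,"dy":0.05,"dz":-8,"spin":0},{"dx":8.2,"dy":0.05,"dz":-8,"spin":0},{"dx":8.2,"dy":0.05,"dz":-8,"spin":0}]' 55
python3 -m crank '[{"dx":0,"dy":0,"dz":0,"spin":0},{"dx":0,"dy":0,"dz":0,"spin":0},{"dx":0,"dy":0,"dz":0,"spin":0},{"dx":0,"dy":0,"dz":0,"spin":0},{"dx":0,"dy":0,"dz":0,"spin":0},{"dx":0,"dy":0,"dz":0,"spin":0},{"dx":0,"dy":0,"dz":0,"spin":0},{"dx":0,"dy":0,"dz":0,"spin":0},{"dx":0,"dy":0,"dz":0,"spin":0},{"dx":0,"dy":0,"dz":0,"spin":0},{"dx":0,"dy":0,"dz":0,"spin":0},{"dx":0,"dy":0,"dz":0,"spin":0},{"dx":0,"dy":0,"dz":0,"spin":0},{"dx":0,"dy":0,"dz":0,"spin":0},{"dx":0,"dy":0,"dz":0,"spin":0},{"dx":0,"dy":0,"dz":0,"spin":0}]' 0
```

```text
time: 6.05
tool_pos: [468.5, -249.1, 27.6]
tcp_rot: [-0.431, 1.57, 2.688]
contact_force: [0.5, -0.6, 0.1]
grip_width: 50.5
time: 7.38
tool_pos: [468.8, -249.0, 27.7]
tcp_rot: [1.822, 1.571, -1.342]
contact_force: [0.0, 0.1, 0.7]
grip_width: 0.5
```

```bash
python3 - <<'E'
from h import *
c=cam("wrist");cv2.imwrite("pics/w4.png",c["frame"]);s=cam("scene");t=cam("top")
crop(s,190,160,350,280,4,"s4.png");crop(t,360,150,460,280,4,"t4.png")
toolmove([469,-248,29])
E
```

```text
t 7.53 pos [ 468.8 -249.    27.7] F [ 1.2  0.5 -1.3] w 0.0 d(cm) [-0.13 -0.1  -0.02] jaw ang -91.27
```

View pics/w4.png

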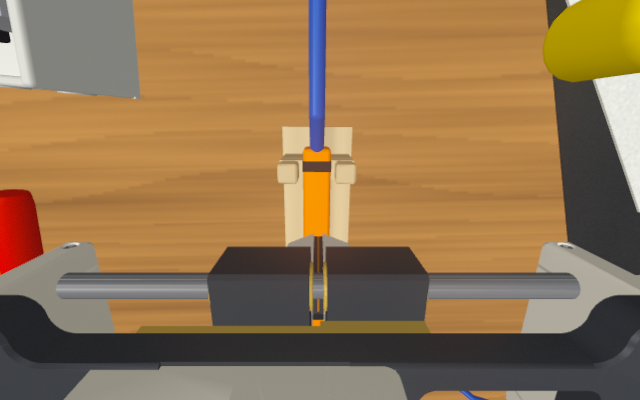

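View pics/s4.png

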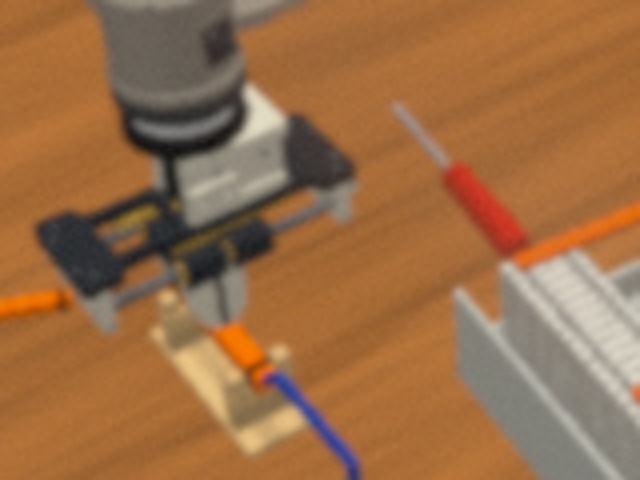

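View pics/t4.png

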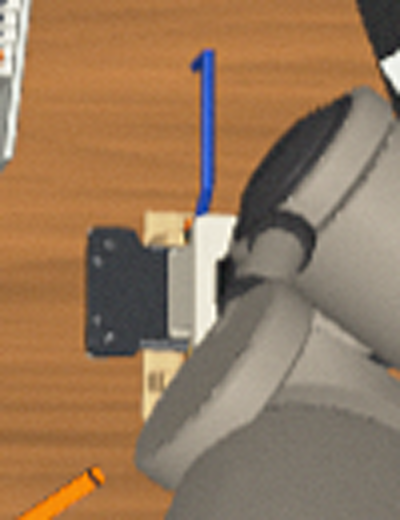

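```bash
python3 - <<'E'
from h import *
c=cam("wrist");s=cam("scene")
cv2.imwrite("pics/w5.png",cv2.resize(c["frame"][140:340,240:400],None,fx=4,fy=3))
o=sensors.get_obs();p=o["tool_pos"]
for nm,P in (("tcp",p),("grasp",p+[0,0,19]),("handle mid top",[469,-248,56]),("rear",[409,-246.7,56]),("front",[529,-249.3,56])):
    print(nm,proj(c,P).round(0),proj(s,P).round(0),((proj(s,P)-[190,160])*4).round(0))
E
```

```text
tcp [318. 229.] [246. 247.] [225. 348.]
grasp [318. 240.] [245. 242.] [222. 328.]
handle mid top [316. 246.] [245. 239.] [222. 318.]
rear [316. 327.] [235. 227.] [179. 269.]
front [316. 148.] [257. 253.] [267. 371.]
```

View pics/w5.png

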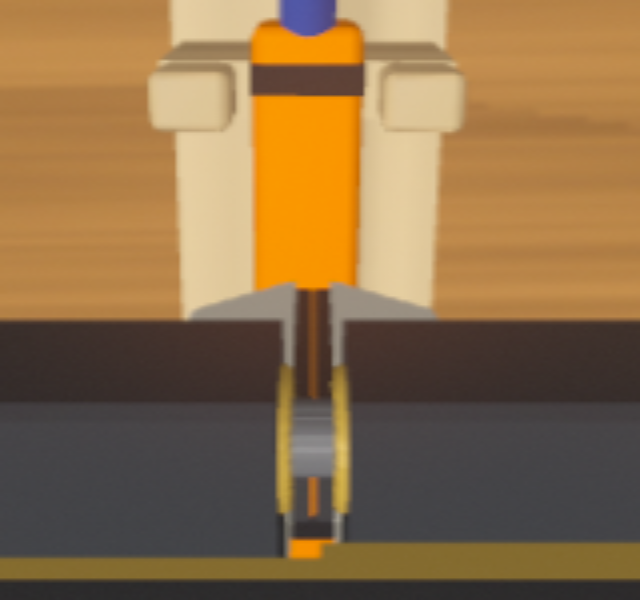

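The wrist view shows fingertips ending at about row 236. Intersected with the pad's front edge, that puts the visible tips about 33 mm short of the reported TCP, so the shut fingers ended just above the handle (z≈61). The scene view agrees. I'll open, go lower in careful steps watching the force, and look again.

```bash
python3 -m crank '[{"dx":0,"dy":0,"dz":0,"spin":0},{"dx":0,"dy":-0.1,"dz":0,"spin":0},{"dx":0,"dy":-0.1,"dz":0,"spin":0},{"dx":0,"dy":-0.1,"dz":0,"spin":0},{"dx":0,"dy":-0.1,"dz":0,"spin":0},{"dx":0,"dy":-0.1,"dz":0,"spin":0},{"dx":0,"dy":-0.1,"dz":0,"spin":0},{"dx":0.4,"dy":-0.1,"dz":0,"spin":0},{"dx":0.8,"dy":-0.1,"dz":0,"spin":0},{"dx":1.2,"dy":-0.1,"dz":0,"spin":0},{"dx":1.5,"dy":-0.1,"dz":0,"spin":0},{"dx":1.5,"dy":-0.1,"dz":0,"spin":0}]' 50
python3 - <<'E'
from h import *
c=cam("wrist");s=cam("scene");t=cam("top")
cv2.imwrite("pics/w6.png",cv2.resize(c["frame"][140:340,200:440],None,fx=3,fy=3));crop(s,190,160,350,280,4,"s6.png")
toolmove([469,-248.3,5],88.7)
E
```

```text
time: 8.63
tool_pos: [468.3, -247.7, 11.8]
tcp_rot: [-0.551, 1.569, 2.569]
contact_force: [0.4, 0.5, 0.6]
grip_width: 45.6
t 8.78 pos [ 468.8 -248.1   12.7] F [ 0.1  0.2 -0.4] w 46.1 d(cm) [ 0.77  0.02 -0.02] jaw ang -91.27
spin candidates (rad, tool x down => -) 0.0005
```

View pics/w6.png

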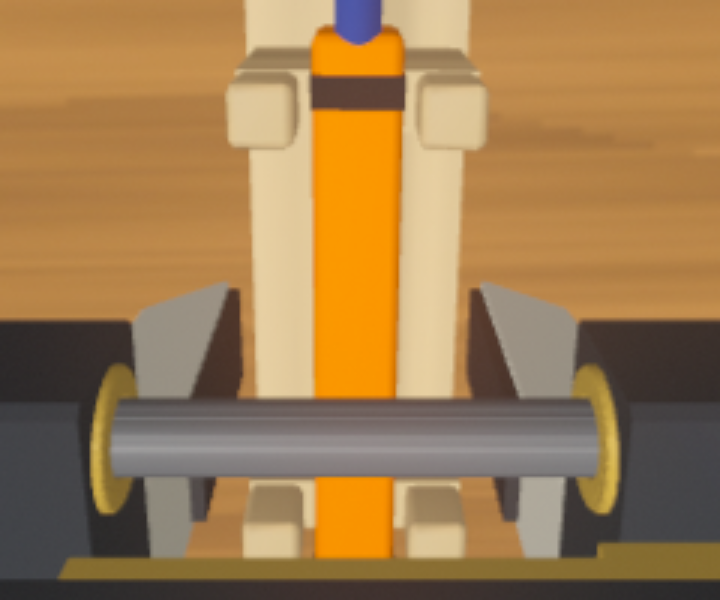

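View pics/s6.png

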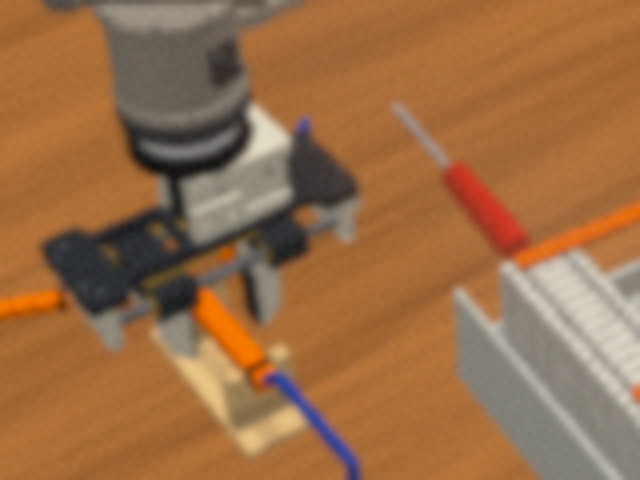

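Now the tips straddle the handle, at about z≈45 with the handle centred. I'll go 7 mm lower, then grip with a generous wait.

```bash
python3 -m crank '[{"dx":0.3,"dy":0,"dz":0,"spin":0},{"dx":0.6,"dy":0,"dz":0,"spin":0},{"dx":0.7,"dy":0,"dz":0,"spin":0}]'
python3 -m crank '[{"dx":0.7,"dy":0,"dz":0,"spin":0},{"dx":0,"dy":0,"dz":0,"spin":0},{"dx":0,"dy":0,"dz":0,"spin":0},{"dx":0,"dy":0,"dz":0,"spin":0},{"dx":0,"dy":0,"dz":0,"spin":0},{"dx":0,"dy":0,"dz":0,"spin":0},{"dx":0,"dy":0,"dz":0,"spin":0},{"dx":0,"dy":0,"dz":0,"spin":0},{"dx":0,"dy":0,"dz":0,"spin":0},{"dx":0,"dy":0,"dz":0,"spin":0},{"dx":0,"dy":0,"dz":0,"spin":0},{"dx":0,"dy":0,"dz":0,"spin":0}]' 0
```

```text
time: 9.03
tool_pos: [468.6, -247.9, 5.3]
tcp_rot: [-0.502, 1.57, 2.617]
contact_force: [-0.3, -0.5, 0.4]
grip_width: 46.0
time: 10.03
tool_pos: [469.0, -248.2, 6.0]
tcp_rot: [2.439, 1.57, -0.725]
contact_force: [-0.5, -0.1, 5.5]
grip_width: 16.0
```

```bash
python3 -m crank '[{"dx":-0.5,"dy":0,"dz":0,"spin":0},{"dx":-1.5,"dy":0,"dz":0,"spin":0},{"dx":-3,"dy":0,"dz":0,"spin":0},{"dx":-5,"dy":0,"dz":0,"spin":0},{"dx":-6.5,"dy":0,"dz":0,"spin":0},{"dx":-7,"dy":0,"dz":0,"spin":0},{"dx":-7,"dy":0,"dz":0,"spin":0},{"dx":-7,"dy":0,"dz":0,"spin":0}]'
python3 - <<'E'
from h import *
c=cam("wrist");cv2.imwrite("pics/w7.png",c["frame"])
toolmove([388,-248,75.7],88.7)
print(sensors.get_obs()["moment"])
a=lambda x,z:proj(c,[469+x,-248-.0227*x,z]).round(0)
print("level pred: handle front top",a(60,126),"shank end",a(165,142),a(100,142))
E
```

```text
time: 10.7
tool_pos: [468.5, -247.8, 75.4]
tcp_rot: [-0.465, 1.57, 2.654]
contact_force: [0.2, -0.0, -1.4]
grip_width: 15.8
t 10.75 pos [ 468.2 -247.6   74.9] F [ 0.1  0.7 -0.8] w 15.9 d(cm) [-0.07  0.22  8.02] jaw ang -91.27
spin candidates (rad, tool x down => -) 0.0005
[0.03480515 0.04275437 0.01876943]
level pred: handle front top [318. 152.] shank end [ 319. -172.] [318.  53.]
```

View pics/w7.png

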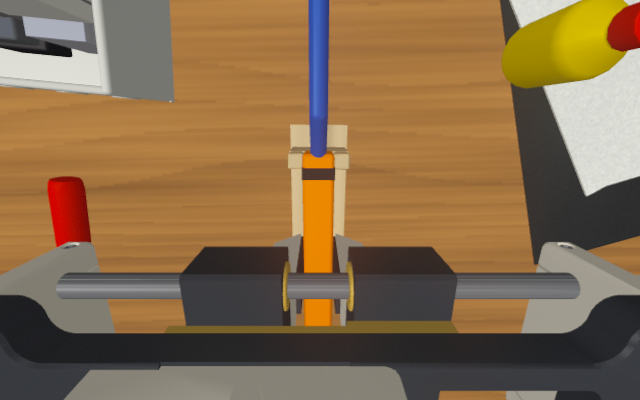

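```bash
python3 -m crank '[{"dx":0,"dy":0,"dz":1,"spin":0},{"dx":0,"dy":0,"dz":3,"spin":0},{"dx":0,"dy":0,"dz":5,"spin":0},{"dx":0,"dy":-0.5,"dz":7,"spin":0},{"dx":0,"dy":-2,"dz":8,"spin":0},{"dx":0,"dy":-4,"dz":8.2,"spin":0.02},{"dx":0,"dy":-6.5,"dz":8.4,"spin":0.03},{"dx":0,"dy":-9,"dz":8.5,"spin":0.04},{"dx":0,"dy":-11.5,"dz":8.6,"spin":0.05},{"dx":0,"dy":-14,"dz":8.6,"spin":0.06},{"dx":0,"dy":-16.5,"dz":8.6,"spin":0.07},{"dx":0,"dy":-19,"dz":8.6,"spin":0.08},{"dx":0,"dy":-21,"dz":8.6,"spin":0.09},{"dx":0,"dy":-22.5,"dz":8.6,"spin":0.09},{"dx":0,"dy":-23.4,"dz":8.6,"spin":0.09},{"dx":0,"dy":-23.6,"dz":8.6,"spin":0.09},{"dx":0,"dy":-23.6,"dz":8.6,"spin":0.09},{"dx":0,"dy":-23.6,"dz":8.6,"spin":0.09}]'
python3 - <<'E'
from h import *
c=cam("wrist");cv2.imwrite("pics/w8.png",c["frame"]);t=cam("top");s=cam("scene")
crop(t,260,70,460,270,3,"t8.png");crop(s,210,150,440,320,3,"s8.png")
toolmove([388,-10,50],83.5)
E
```

```text
time: 12.25
tool_pos: [388.0, -10.8, 75.5]
tcp_rot: [0.91, 1.57, -2.344]
contact_force: [0.4, -0.5, -1.8]
grip_width: 15.8
t 12.4 pos [388.1 -10.9  75.6] F [-0.2 -0.7 -2. ] w 15.7 d(cm) [ 2.56 -0.09  0.02] jaw ang -96.5
spin candidates (rad, tool x down => -) 0.0001
```

View pics/w8.png

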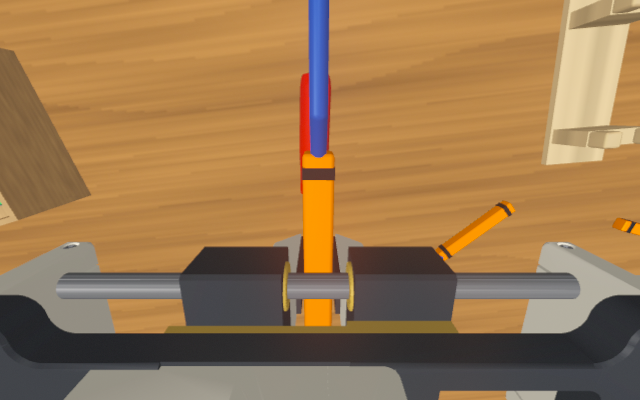

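View pics/t8.png

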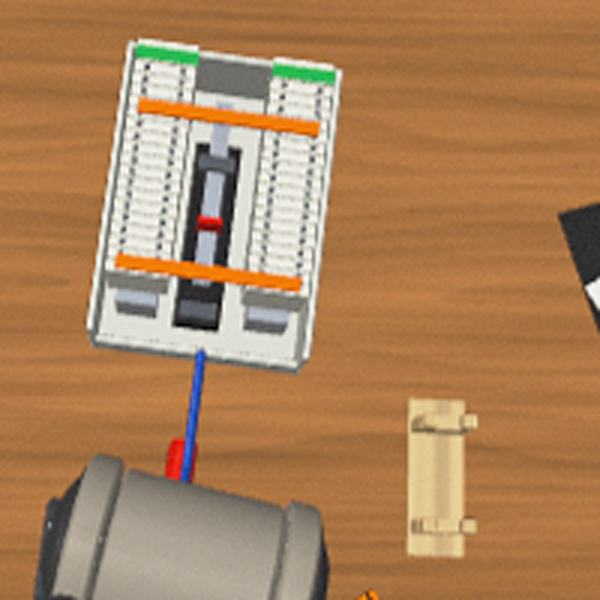

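View pics/s8.png

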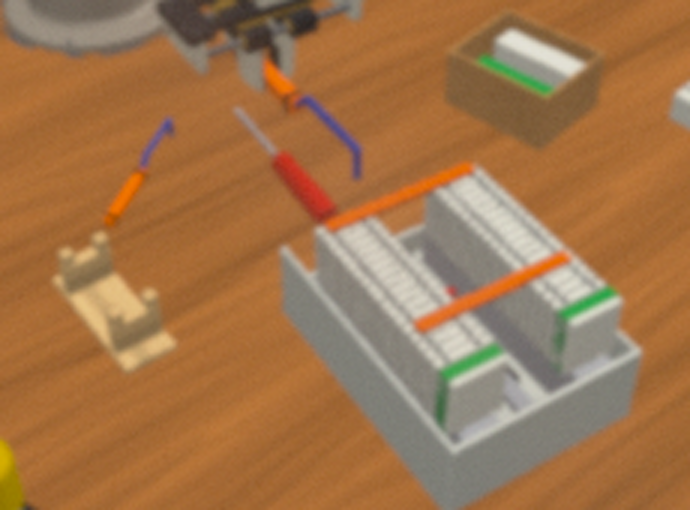

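```bash
python3 - <<'E'
from h import *
t=cam("top");s=cam("scene")
o=sensors.get_obs();p=o["tool_pos"];u=np.array([.9936,-.1127,0]);mid=p+[0,0,42.3]
tip=mid+165*u-[0,0,14];sh=mid+165*u+[0,0,20]
print(mid,tip,"top pred sh",proj(t,sh+4*u),"scene tip",proj(s,tip),"sh",proj(s,sh),"handle front",proj(s,mid+60*u))
# measured blue masks
hb=cv2.inRange(cv2.cvtColor(t["frame"],cv2.COLOR_BGR2HSV),(105,100,50),(128,255,255))[180:240,310:345];ys,xs=np.where(hb>0)
print("top blue row min",ys.min()+180,"col",xs[ys==ys.min()].mean()+310, [ (y+180,round(xs[ys==y].mean()+310,1)) for y in (10,20,30,40)])
hb=cv2.inRange(cv2.cvtColor(s["frame"],cv2.COLOR_BGR2HSV),(105,60,40),(130,255,255))[175:220,300:340];ys,xs=np.where(hb>0)
print("scene blue row max",ys.max()+175,xs[ys==ys.max()].mean()+300,"xmax",xs.max()+300,"miny",ys.min()+175)
# tab: in both views
for u0,v0,z in((330,144.3,68),):print("tab",onz(t,u0,v0,z))
r=cv2.inRange(cv2.cvtColor(t["frame"],cv2.COLOR_BGR2HSV),(0,120,60),(8,255,255))[135:155,315:345];print((r>0).astype(int)[:, :])
E
```

```text
[388.12233221 -10.72349847 117.96939308] [552.06633221 -29.31899847 103.96939308] top pred sh [326.05579471 186.10626551] scene tip [329.10918174 208.49588591] sh [329.21080004 198.85114636] handle front [309.50833902 184.52764066]
top blue row min 187 col 326.5 [(190, np.float64(326.0)), (200, np.float64(325.0)), (210, np.float64(324.0)), (220, np.float64(322.0))]
scene blue row max 199 328.0 xmax 328 miny 183
tab [679.98826237 -41.68485272  68.        ]
[[0 0 0 0 0 0 0 0 0 0 0 0 0 0 0 0 0 0 0 0 0 0 0 0 0 0 0 0 0 0]
 [0 0 0 0 0 0 0 0 0 0 0 0 0 0 0 0 0 0 0 0 0 0 0 0 0 0 0 0 0 0]
 [0 0 0 0 0 0 0 0 0 0 0 0 0 0 0 0 0 0 0 0 0 0 0 0 0 0 0 0 0 0]
 [0 0 0 0 0 0 0 0 0 0 0 0 0 0 0 0 0 0 0 0 0 0 0 0 0 0 0 0 0 0]
 [0 0 0 0 0 0 0 0 0 0 0 0 0 0 0 0 0 0 0 0 0 0 0 0 0 0 0 0 0 0]
 [0 0 0 0 0 0 0 0 0 0 0 0 0 0 0 0 0 0 0 0 0 0 0 0 0 0 0 0 0 0]
 [0 0 0 0 0 0 0 0 0 0 0 1 0 0 0 0 0 0 0 0 0 0 0 0 0 0 0 0 0 0]
 [0 0 0 0 0 0 0 0 0 0 0 1 1 0 0 0 0 0 1 0 0 0 0 0 0 0 0 0 0 0]
 [0 0 0 0 0 0 0 0 0 0 0 1 1 1 1 1 1 1 1 1 0 0 0 0 0 0 0 0 0 0]
 [0 0 0 0 0 0 0 0 0 0 0 1 1 1 1 1 1 1 1 0 0 0 0 0 0 0 0 0 0 0]
 [0 0 0 0 0 0 0 0 0 0 1 1 0 1 0 0 1 1 1 0 0 0 0 0 0 0 0 0 0 0]
 [0 0 0 0 0 0 0 0 0 0 1 1 1 1 1 0 1 1 0 0 0 0 0 0 0 0 0 0 0 0]
 [0 0 0 0 0 0 0 0 0 0 0 0 0 0 0 0 0 1 0 0 0 0 0 0 0 0 0 0 0 0]
 [0 0 0 0 0 0 0 0 0 0 0 0 0 0 0 0 0 0 0 0 0 0 0 0 0 0 0 0 0 0]
 [0 0 0 0 0 0 0 0 0 0 0 0 0 0 0 0 0 0 0 0 0 0 0 0 0 0 0 0 0 0]
 [0 0 0 0 0 0 0 0 0 0 0 0 0 0 0 0 0 0 0 0 0 0 0 0 0 0 0 0 0 0]
 [0 0 0 0 0 0 0 0 0 0 0 0 0 0 0 0 0 0 0 0 0 0 0 0 0 0 0 0 0 0]
 [0 0 0 0 0 0 0 0 0 0 0 0 0 0 0 0 0 0 0 0 0 0 0 0 0 0 0 0 0 0]
 [0 0 0 0 0 0 0 0 0 0 0 0 0 0 0 0 0 0 0 0 0 0 0 0 0 0 0 0 0 0]
 [0 0 0 0 0 0 0 0 0 0 0 0 0 0 0 0 0 0 0 0 0 0 0 0 0 0 0 0 0 0]]
```

The hook position matches prediction within about 1 px in both views. The tab's top edge is at about (684,-40.5). Next: lower to a tip height of 78 mm, with the shank top at 116 mm, and advance 152 mm.

```bash
python3 -m crank '[{"dx":1,"dy":-0.1,"dz":0,"spin":0},{"dx":2.1,"dy":-0.2,"dz":0,"spin":0},{"dx":2.55,"dy":-0.2,"dz":0,"spin":0},{"dx":2.55,"dy":-0.2,"dz":0,"spin":0},{"dx":2.55,"dy":-0.2,"dz":-1,"spin":0},{"dx":2.55,"dy":-0.2,"dz":-2.5,"spin":0},{"dx":2.55,"dy":-0.2,"dz":-4,"spin":0},{"dx":2.55,"dy":-0.2,"dz":-5.5,"spin":0},{"dx":2.55,"dy":-0.2,"dz":-7,"spin":0},{"dx":2.55,"dy":-0.2,"dz":-8,"spin":0},{"dx":2.55,"dy":-0.2,"dz":-8,"spin":0}]'
python3 - <<'E'
from h import *
t=cam("top");s=cam("scene")
crop(t,270,70,400,200,4,"t9.png");crop(s,290,170,440,310,4,"s9.png")
toolmove([538.7,-28,50],83.5)
E
```

```text
time: 13.42
tool_pos: [471.2, -17.9, 51.0]
tcp_rot: [3.04, 1.567, -0.214]
contact_force: [-0.2, -0.1, -1.2]
grip_width: 16.0
t 13.52 pos [468.  -17.2  50.4] F [ 0.1 -0.1 -1.8] w 16.0 d(cm) [ 0.04  0.28 -7.14] jaw ang -96.43
spin candidates (rad, tool x down => -) 0.0013
```

View pics/t9.png

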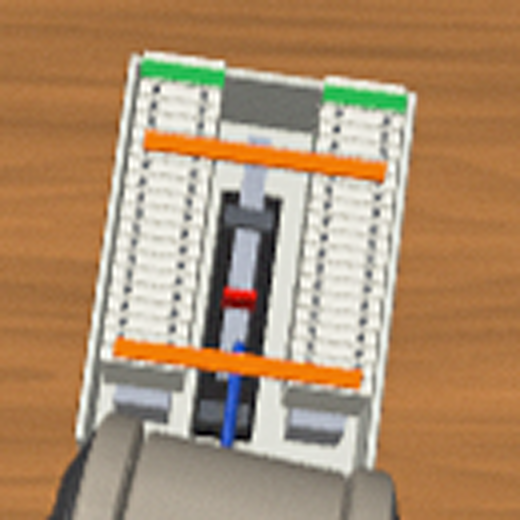

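View pics/s9.png

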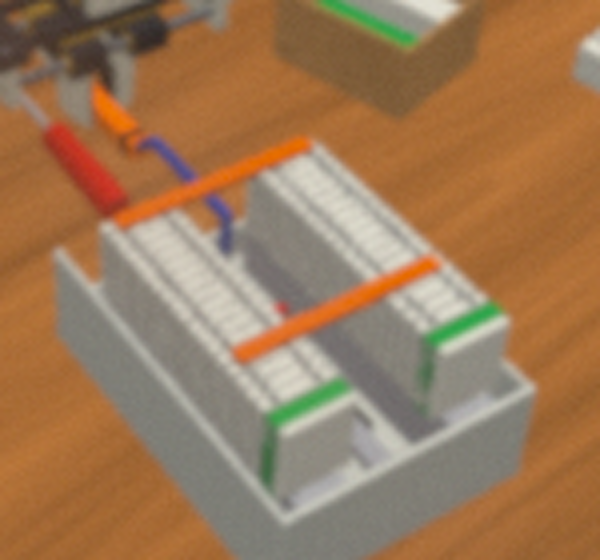

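The shank is beneath the front bar and aligned with the tab. I'll continue past the tab.

```bash
python3 -m crank '[{"dx":0,"dy":0,"dz":-1,"spin":0},{"dx":0,"dy":-0.1,"dz":-2.5,"spin":0},{"dx":0,"dy":-0.2,"dz":-4,"spin":0},{"dx":0,"dy":-0.2,"dz":-5.5,"spin":0},{"dx":0,"dy":-0.2,"dz":-6.5,"spin":0},{"dx":0,"dy":-0.2,"dz":-7.1,"spin":0},{"dx":0,"dy":-0.2,"dz":-7.1,"spin":0},{"dx":0,"dy":-0.2,"dz":-7.1,"spin":0}]'
python3 - <<'E'
from h import *
t=cam("top");s=cam("scene")
crop(t,270,70,400,200,4,"t10.png");crop(s,290,170,440,310,4,"s10.png")
toolmove([538.7,-28,50],83.5)
o=sensors.get_obs();u=np.array([.9936,-.1127,0]);tip=o["tool_pos"]+[0,0,28.3]+165*u;print("tip est",tip)
E
```

```text
time: 14.18
tool_pos: [537.7, -23.0, 50.1]
tcp_rot: [0.023, 1.57, 3.053]
contact_force: [-0.7, 0.1, -1.3]
grip_width: 15.6
t 14.28 pos [537.5 -22.9  50.1] F [ 0.1 -0.8 -2.3] w 15.7 d(cm) [ 0.01  0.49 -0.17] jaw ang -96.43
spin candidates (rad, tool x down => -) 0.0013
tip est [701.46822971 -41.54082368  78.42494668]
```

View pics/t10.png

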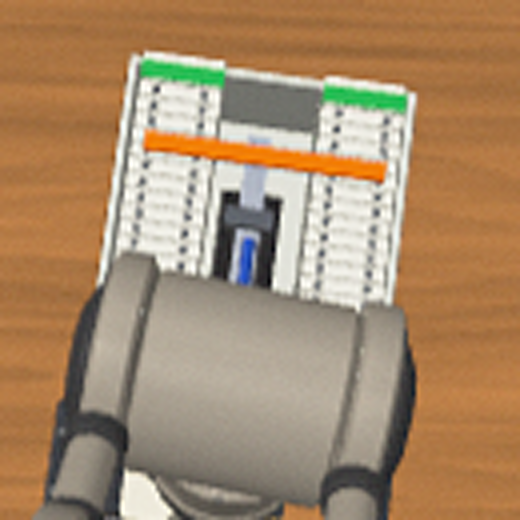

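View pics/s10.png

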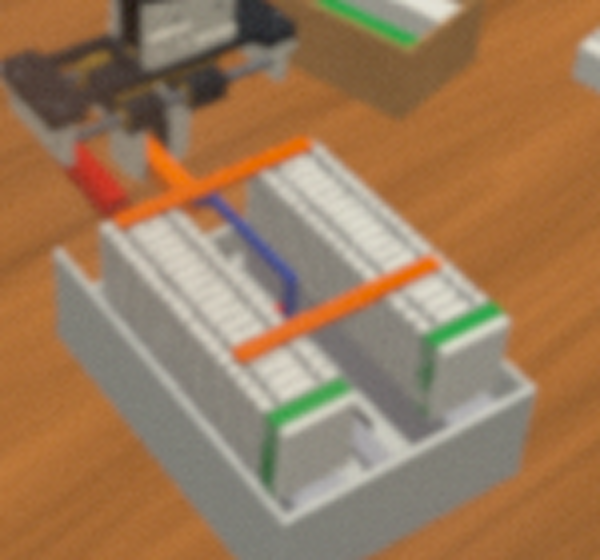

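```bash
python3 -m crank '[{"dx":0.5,"dy":0,"dz":0,"spin":0},{"dx":1,"dy":0,"dz":0,"spin":0},{"dx":1.5,"dy":0,"dz":0,"spin":0},{"dx":2,"dy":0,"dz":0,"spin":0},{"dx":2.2,"dy":0,"dz":0,"spin":0}]'
python3 -m crank '[{"dx":0.4,"dy":0,"dz":0,"spin":0},{"dx":0.7,"dy":0,"dz":0,"spin":0},{"dx":0.7,"dy":0,"dz":0,"spin":0}]'
python3 - <<'E'
from h import *
s=cam("scene");crop(s,290,170,440,310,4,"s11.png")
toolmove([538.7,-28,21],83.5)
E
```

```text
time: 14.7
tool_pos: [537.9, -23.0, 27.1]
tcp_rot: [-0.004, 1.569, 3.026]
contact_force: [-0.5, 0.7, -1.5]
grip_width: 15.6
time: 14.95
tool_pos: [538.1, -23.0, 20.4]
tcp_rot: [-0.013, 1.57, 3.016]
contact_force: [0.2, 0.7, -2.3]
grip_width: 15.5
t 15.0 pos [538.4 -23.1  20.8] F [ 0.  -0.6 -1.6] w 15.5 d(cm) [-0.02  0.49 -0.09] jaw ang -96.43
spin candidates (rad, tool x down => -) 0.0013
```

View pics/s11.png

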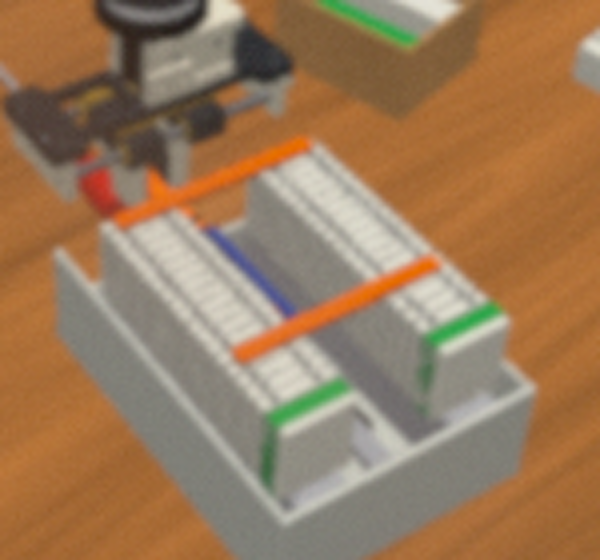

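```bash
python3 -m crank '[{"dx":0,"dy":0,"dz":0.2,"spin":0},{"dx":0,"dy":0,"dz":0.4,"spin":0},{"dx":0,"dy":0,"dz":0.6,"spin":0},{"dx":0,"dy":0,"dz":0.8,"spin":0},{"dx":0,"dy":0,"dz":1,"spin":0},{"dx":0,"dy":0,"dz":1.15,"spin":0},{"dx":0,"dy":0,"dz":1.3,"spin":0},{"dx":0,"dy":0,"dz":1.45,"spin":0}]'
python3 -m crank '[{"dx":0,"dy":0,"dz":0.15,"spin":0},{"dx":0,"dy":0,"dz":0.3,"spin":0},{"dx":0,"dy":0,"dz":0.45,"spin":0},{"dx":0,"dy":0,"dz":0.6,"spin":0}]'
python3 -c "
from h import *
toolmove([538,-23,20.8],83.5)"
```

```text
time: 15.67
tool_pos: [525.1, -21.7, 21.5]
tcp_rot: [3.051, 1.568, -0.203]
contact_force: [3.2, -0.7, -2.9]
grip_width: 15.9
time: 16.0
tool_pos: [518.4, -20.9, 21.3]
tcp_rot: [2.952, 1.57, -0.301]
contact_force: [3.5, 0.1, -1.8]
grip_width: 15.7
t 16.0 pos [518.4 -20.9  21.3] F [ 3.5  0.1 -1.8] w 15.7 d(cm) [ 0.05 -0.01 -1.97] jaw ang -96.43
spin candidates (rad, tool x down => -) 0.0012
```

The hook has engaged and the bolt is sliding at about 3.3 N.

```bash
python3 -m crank '[{"dx":0,"dy":0,"dz":0.15,"spin":0},{"dx":0,"dy":0,"dz":0.3,"spin":0},{"dx":0,"dy":0,"dz":0.45,"spin":0},{"dx":0,"dy":0,"dz":0.6,"spin":0},{"dx":0,"dy":0,"dz":0.75,"spin":0},{"dx":0,"dy":0,"dz":0.9,"spin":0},{"dx":0,"dy":0,"dz":1.05,"spin":0},{"dx":0,"dy":0,"dz":1.2,"spin":0}]'
python3 -m crank '[{"dx":0,"dy":0,"dz":0.1,"spin":0},{"dx":0,"dy":0,"dz":0.2,"spin":0},{"dx":0,"dy":0,"dz":0.3,"spin":0}]'
python3 -m crank '[{"dx":0,"dy":0,"dz":0.1,"spin":0},{"dx":0,"dy":0,"dz":0.2,"spin":0},{"dx":0,"dy":0,"dz":0.3,"spin":0}]'
```

```text
time: 16.67
tool_pos: [506.1, -19.5, 21.2]
tcp_rot: [1.964, 1.571, -1.29]
contact_force: [3.7, 0.2, -2.8]
grip_width: 15.3
time: 16.92
tool_pos: [503.2, -19.1, 21.2]
tcp_rot: [2.537, 1.571, -0.717]
contact_force: [3.2, -0.2, -1.4]
grip_width: 16.1
time: 17.17
tool_pos: [500.2, -18.8, 21.2]
tcp_rot: [2.006, 1.571, -1.248]
contact_force: [3.2, -1.2, -1.3]
grip_width: 15.3
```

```bash
python3 -m crank '[{"dx":0,"dy":0,"dz":0.1,"spin":0},{"dx":0,"dy":0,"dz":0.2,"spin":0},{"dx":0,"dy":0,"dz":0.3,"spin":0}]'
python3 -m crank '[{"dx":0,"dy":0,"dz":0.1,"spin":0},{"dx":0,"dy":0,"dz":0.2,"spin":0},{"dx":0,"dy":0,"dz":0.2,"spin":0}]'
```

```text
time: 17.42
tool_pos: [497.2, -18.5, 21.2]
tcp_rot: [2.136, 1.571, -1.118]
contact_force: [3.5, -0.5, -2.0]
grip_width: 15.9
time: 17.67
tool_pos: [495.0, -18.2, 21.2]
tcp_rot: [0.162, 1.57, -3.092]
contact_force: [2.5, 0.1, -1.1]
grip_width: 15.6
```

```bash
python3 -m crank '[{"dx":0,"dy":0,"dz":0.1,"spin":0},{"dx":0,"dy":0,"dz":0.2,"spin":0},{"dx":0,"dy":0,"dz":0.2,"spin":0}]'
python3 -m crank '[{"dx":0,"dy":0,"dz":0.1,"spin":0},{"dx":0,"dy":0,"dz":0.2,"spin":0},{"dx":0,"dy":0,"dz":0.2,"spin":0}]'
```

```text
time: 17.92
tool_pos: [493.1, -18.0, 21.2]
tcp_rot: [0.231, 1.571, -3.023]
contact_force: [2.3, -0.1, -1.9]
grip_width: 15.7
time: 18.17
tool_pos: [491.1, -17.7, 21.2]
tcp_rot: [0.31, 1.571, -2.944]
contact_force: [2.6, -0.1, -2.0]
grip_width: 15.2
```

```bash
python3 - <<'E'
from h import *
t=cam("top");s=cam("scene");crop(t,270,70,400,200,4,"t12.png");crop(s,290,170,440,310,4,"s12.png")
E
```

```text
(no output)
```

View pics/s12.png

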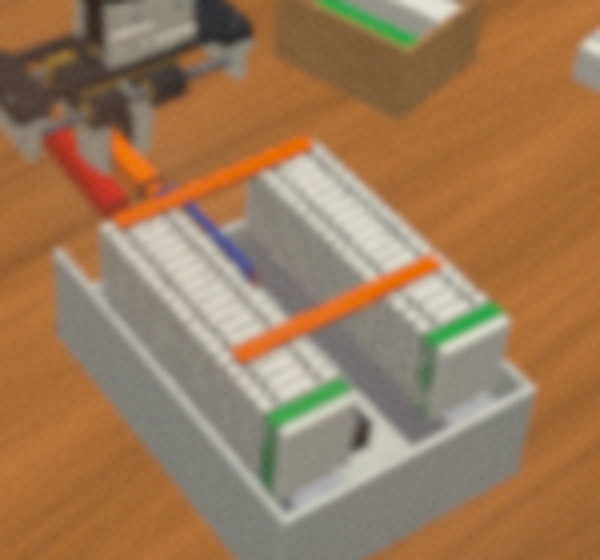

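The red tab is at about (253,278) and follows the hook, which has not met the stop yet. I'll continue in 2 mm steps.

```bash
python3 -m crank '[{"dx":0,"dy":0,"dz":0.1,"spin":0},{"dx":0,"dy":0,"dz":0.2,"spin":0},{"dx":0,"dy":0,"dz":0.2,"spin":0}]'
python3 -m crank '[{"dx":0,"dy":0,"dz":0.1,"spin":0},{"dx":0,"dy":0,"dz":0.2,"spin":0},{"dx":0,"dy":0,"dz":0.2,"spin":0}]'
```

```text
time: 18.52
tool_pos: [489.2, -17.5, 21.2]
tcp_rot: [0.409, 1.571, -2.845]
contact_force: [2.8, -0.6, -2.1]
grip_width: 16.0
time: 18.77
tool_pos: [487.1, -17.3, 21.2]
tcp_rot: [0.246, 1.57, -3.008]
contact_force: [2.8, -0.3, -1.2]
grip_width: 15.5
```

```bash
python3 -m crank '[{"dx":0,"dy":0,"dz":0.1,"spin":0},{"dx":0,"dy":0,"dz":0.2,"spin":0},{"dx":0,"dy":0,"dz":0.2,"spin":0}]'
```

```text
time: 19.02
tool_pos: [485.2, -17.1, 21.2]
tcp_rot: [0.357, 1.571, -2.897]
contact_force: [2.5, -0.7, -1.6]
grip_width: 15.9
```

```bash
python3 -m crank '[{"dx":0,"dy":0,"dz":0.1,"spin":0},{"dx":0,"dy":0,"dz":0.2,"spin":0},{"dx":0,"dy":0,"dz":0.2,"spin":0}]'
python3 -m crank '[{"dx":0,"dy":0,"dz":0.1,"spin":0},{"dx":0,"dy":0,"dz":0.2,"spin":0},{"dx":0,"dy":0,"dz":0.2,"spin":0}]'
```

```text
time: 19.27
tool_pos: [483.1, -16.9, 21.2]
tcp_rot: [0.214, 1.57, -3.04]
contact_force: [2.7, -0.1, -2.8]
grip_width: 15.8
time: 19.52
tool_pos: [481.2, -16.6, 21.2]
tcp_rot: [0.256, 1.57, -2.998]
contact_force: [3.0, -0.3, -1.8]
grip_width: 15.7
```

```bash
python3 -m crank '[{"dx":0,"dy":0,"dz":0.1,"spin":0},{"dx":0,"dy":0,"dz":0.2,"spin":0},{"dx":0,"dy":0,"dz":0.2,"spin":0}]'
```

```text
time: 19.77
tool_pos: [479.2, -16.4, 21.2]
tcp_rot: [0.318, 1.571, -2.935]
contact_force: [1.7, -0.1, -0.6]
grip_width: 15.5
```

```bash
python3 -m crank '[{"dx":0,"dy":0,"dz":0.1,"spin":0},{"dx":0,"dy":0,"dz":0.2,"spin":0},{"dx":0,"dy":0,"dz":0.2,"spin":0}]'
python3 -m crank '[{"dx":0,"dy":0,"dz":0.1,"spin":0},{"dx":0,"dy":0,"dz":0.2,"spin":0},{"dx":0,"dy":0,"dz":0.2,"spin":0}]'
```

```text
time: 20.02
tool_pos: [477.2, -16.2, 21.2]
tcp_rot: [0.259, 1.57, -2.994]
contact_force: [2.0, -0.7, -2.0]
grip_width: 15.7
time: 20.27
tool_pos: [475.2, -16.0, 21.2]
tcp_rot: [0.191, 1.57, -3.063]
contact_force: [2.0, 0.5, -2.4]
grip_width: 15.4
```

```bash
python3 - <<'E'
from h import *
t=cam("top");s=cam("scene");crop(t,270,70,400,200,4,"t13.png");crop(s,290,170,440,310,4,"s13.png")
E
```

```text
(no output)
```

View pics/s13.png

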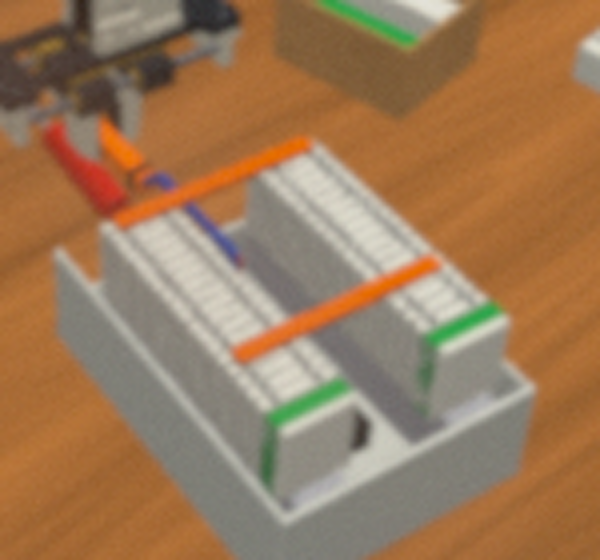

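View pics/t13.png

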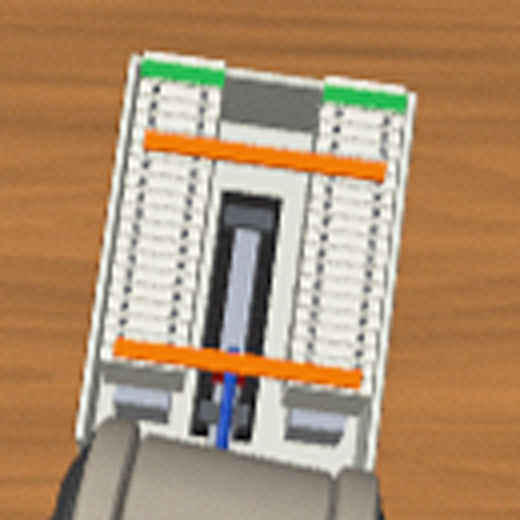

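The tab is now under the front bar at (228,368) with the hook behind it, and still no stop. I'll keep going.

```bash
python3 -m crank '[{"dx":0,"dy":0,"dz":0.1,"spin":0},{"dx":0,"dy":0,"dz":0.2,"spin":0},{"dx":0,"dy":0,"dz":0.2,"spin":0}]'
python3 -m crank '[{"dx":0,"dy":0,"dz":0.1,"spin":0},{"dx":0,"dy":0,"dz":0.2,"spin":0},{"dx":0,"dy":0,"dz":0.2,"spin":0}]'
```

```text
time: 20.62
tool_pos: [473.3, -15.7, 21.2]
tcp_rot: [0.299, 1.571, -2.955]
contact_force: [2.0, 0.6, -2.1]
grip_width: 15.8
time: 20.87
tool_pos: [471.5, -15.6, 21.3]
tcp_rot: [2.742, 1.57, -0.512]
contact_force: [2.7, 0.2, -1.9]
grip_width: 15.8
```

```bash
python3 -m crank '[{"dx":0,"dy":0,"dz":0.1,"spin":0},{"dx":0,"dy":0,"dz":0.2,"spin":0},{"dx":0,"dy":0,"dz":0.2,"spin":0}]'
```

```text
time: 21.12
tool_pos: [471.5, -15.7, 21.7]
tcp_rot: [3.058, 1.566, -0.196]
contact_force: [7.5, -0.8, -2.9]
grip_width: 15.7
```

The stop has been met at 7.5 N. I'll add small increments.

```bash
python3 -m crank '[{"dx":0,"dy":0,"dz":0.1,"spin":0},{"dx":0,"dy":0,"dz":0.1,"spin":0}]'
```

```text
time: 21.28
tool_pos: [471.5, -15.8, 22.0]
tcp_rot: [3.072, 1.564, -0.182]
contact_force: [10.8, -0.9, -3.8]
grip_width: 15.6
```

```bash
python3 -m crank '[{"dx":0,"dy":0,"dz":0.05,"spin":0},{"dx":0,"dy":0,"dz":0.05,"spin":0}]'
```

```text
time: 21.45
tool_pos: [471.6, -15.9, 22.1]
tcp_rot: [3.07, 1.563, -0.184]
contact_force: [11.0, -1.8, -3.7]
grip_width: 15.7
```

```bash
python3 -m crank '[{"dx":0,"dy":0,"dz":0.02,"spin":0},{"dx":0,"dy":0,"dz":0.02,"spin":0},{"dx":0,"dy":0,"dz":0.02,"spin":0},{"dx":0,"dy":0,"dz":0.02,"spin":0}]'
```

```text
time: 21.78
tool_pos: [471.6, -15.9, 22.1]
tcp_rot: [3.072, 1.563, -0.182]
contact_force: [11.2, -0.1, -3.7]
grip_width: 15.7
```

```bash
python3 -m crank '[{"dx":0,"dy":0,"dz":0,"spin":0},{"dx":0,"dy":0,"dz":0,"spin":0},{"dx":0,"dy":0,"dz":0,"spin":0}]'
```

```text
time: 22.03
tool_pos: [471.6, -15.9, 22.1]
tcp_rot: [3.072, 1.563, -0.182]
contact_force: [12.6, -1.2, -4.6]
grip_width: 15.7
```

```bash
python3 -m crank '[{"dx":0,"dy":0,"dz":0,"spin":0},{"dx":0,"dy":0,"dz":0,"spin":0},{"dx":0,"dy":0,"dz":0,"spin":0},{"dx":0,"dy":0,"dz":0,"spin":0}]'
```

```text
time: 22.37
tool_pos: [471.6, -15.9, 22.1]
tcp_rot: [3.069, 1.563, -0.185]
contact_force: [11.3, -0.7, -4.2]
grip_width: 15.9
```

```bash
python3 -m crank '[{"dx":0,"dy":0,"dz":0,"spin":0},{"dx":0,"dy":0,"dz":0,"spin":0},{"dx":0,"dy":0,"dz":0,"spin":0},{"dx":0,"dy":0,"dz":0,"spin":0},{"dx":0,"dy":0,"dz":0,"spin":0}]'
```

```text
time: 22.78
tool_pos: [471.6, -15.9, 22.1]
tcp_rot: [3.069, 1.563, -0.185]
contact_force: [11.8, -1.0, -3.5]
grip_width: 15.8
```

I held 11–12.6 N steadily for about 1.5 s. Now I'll unload, move the hook forward off the tab, and lift.

```bash
python3 -m crank '[{"dx":0,"dy":0,"dz":-0.2,"spin":0},{"dx":0,"dy":0,"dz":-0.4,"spin":0},{"dx":0,"dy":0,"dz":-0.7,"spin":0},{"dx":0,"dy":0,"dz":-1,"spin":0},{"dx":0,"dy":0,"dz":-1.1,"spin":0},{"dx":0,"dy":0,"dz":-1.1,"spin":0}]'
python3 -m crank '[{"dx":-0.4,"dy":0,"dz":0,"spin":0},{"dx":-1,"dy":0,"dz":0,"spin":0},{"dx":-1.8,"dy":0,"dz":0,"spin":0},{"dx":-2.5,"dy":0,"dz":0,"spin":0},{"dx":-2.9,"dy":0,"dz":0,"spin":0},{"dx":-2.9,"dy":0,"dz":0,"spin":0}]'
python3 - <<'E'
from h import *
toolmove([388,-10,50],83.5)
t=cam("top");s=cam("scene");crop(t,270,70,400,200,4,"t14.png");crop(s,270,160,400,290,4,"s14.png")
o=sensors.get_obs();u=np.array([.9936,-.1127,0]);mid=o["tool_pos"]+[0,0,42.3]
for n,P in(("tip",mid+165*u-[0,0,14]),("corner",mid+165*u+[0,0,20])):print(n,P,(proj(s,P)-[270,160])*4,(proj(t,P)-[270,70])*4)
E
```

```text
time: 23.28
tool_pos: [478.5, -16.3, 21.0]
tcp_rot: [0.032, 1.57, 3.062]
contact_force: [0.1, -1.0, -1.7]
grip_width: 15.7
time: 23.78
tool_pos: [479.6, -16.5, 51.6]
tcp_rot: [3.024, 1.568, -0.23]
contact_force: [0.8, 0.1, -1.1]
grip_width: 15.7
t 23.78 pos [479.6 -16.5  51.6] F [ 0.8  0.1 -1.1] w 15.7 d(cm) [0.14 0.38 9.18] jaw ang -96.43
spin candidates (rad, tool x down => -) 0.0013
tip [642.7951805  -34.98788699  78.81969021] [316.1261389  297.06459692] [229.84276446 348.25664399]
corner [642.7951805  -34.98788699 112.81969021] [318.1324911  259.07352373] [232.5336524  333.44605199]
```

View pics/s14.png

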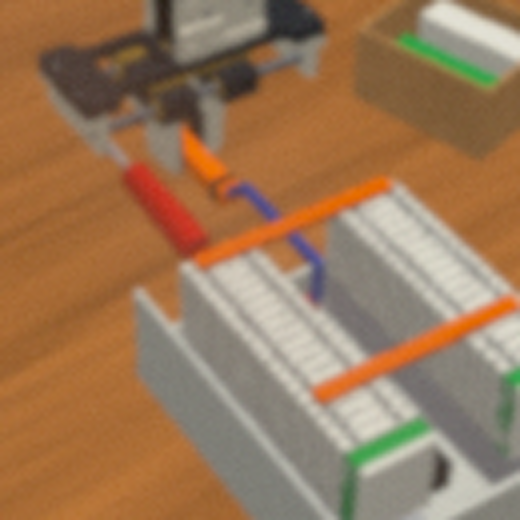

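View pics/t14.png

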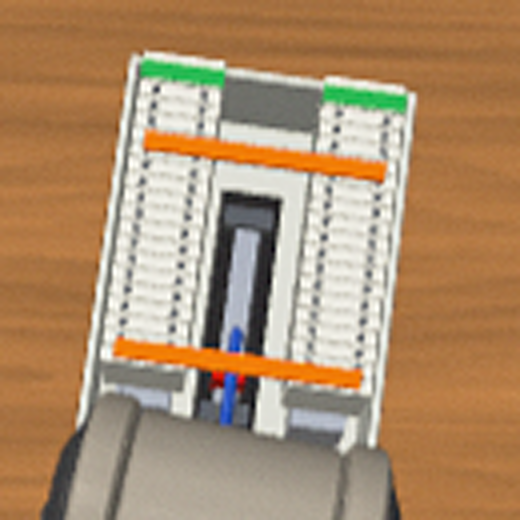

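The tab is left behind near the front bar, and the hook is clear above it. It may have drooped about 3 mm, so I'll raise another 4 mm and then withdraw.

```bash
python3 -m crank '[{"dx":-0.3,"dy":0,"dz":0,"spin":0},{"dx":-0.4,"dy":0,"dz":0.5,"spin":0},{"dx":-0.4,"dy":0,"dz":1.5,"spin":0},{"dx":-0.4,"dy":0,"dz":3,"spin":0},{"dx":-0.4,"dy":0,"dz":4.5,"spin":0},{"dx":-0.4,"dy":0,"dz":6,"spin":0},{"dx":-0.4,"dy":0,"dz":7.5,"spin":0},{"dx":-0.4,"dy":0,"dz":8.7,"spin":0},{"dx":-0.4,"dy":0,"dz":9.2,"spin":0},{"dx":-0.4,"dy":0,"dz":9.2,"spin":0},{"dx":-1.5,"dy":0,"dz":9.2,"spin":0},{"dx":-2.5,"dy":0,"dz":9.2,"spin":0},{"dx":-2.5,"dy":0,"dz":9.2,"spin":0},{"dx":-2.5,"dy":0,"dz":9.2,"spin":0}]'
python3 - <<'E'
from h import *
toolmove([388,-248,75.7],88.7)
t=cam("top");s=cam("scene");crop(t,260,70,460,270,3,"t15.png");crop(s,270,130,400,260,4,"s15.png")
o=sensors.get_obs();u=np.array([.9936,-.1127,0]);mid=o["tool_pos"]+[0,0,42.3]
for n,P in(("tip",mid+165*u-[0,0,14]),("corner",mid+165*u+[0,0,20]),("hfront",mid+60*u)):print(n,P,(proj(s,P)-[270,130])*4,proj(t,P))
E
```

```text
time: 25.05
tool_pos: [388.3, -6.3, 75.4]
tcp_rot: [2.999, 1.569, -0.255]
contact_force: [-0.3, -0.4, -2.4]
grip_width: 15.8
t 25.05 pos [388.3  -6.3  75.4] F [-0.3 -0.4 -2.4] w 15.8 d(cm) [-2.000e-02  2.402e+01 -2.680e+00] jaw ang -96.43
spin candidates (rad, tool x down => -) -0.0896
tip [551.33653422 -24.67739572 103.07081197] [241.0403711  311.68767069] [323.30992542 190.66713104]
corner [551.33653422 -24.67739572 137.07081197] [241.53359653 273.17726496] [323.85160882 188.10181252]
hfront [447.00853422 -12.84389572 117.07081197] [162.62441405 216.18794189] [317.95818173 233.01645307]
```

View pics/s15.png

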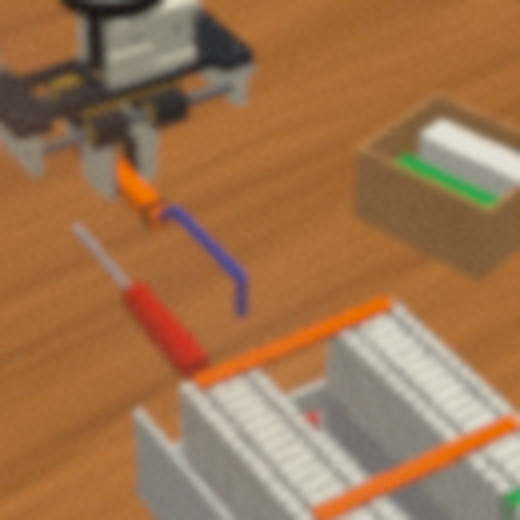

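View pics/t15.png

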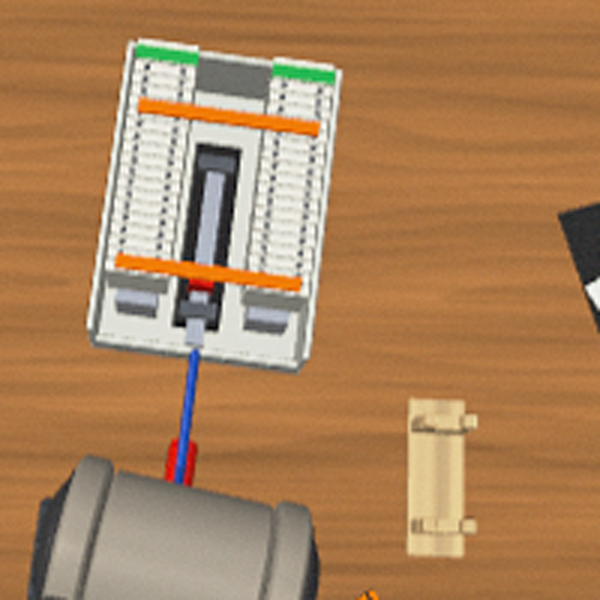

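The bolt stays drawn, with the tab at (200,285) in the crop and its tail out at the front. The rod is level in the grip. Now back towards the rest.

```bash
python3 -m crank '[{"dx":0,"dy":1,"dz":-0.1,"spin":0},{"dx":0,"dy":3,"dz":-0.3,"spin":0},{"dx":0,"dy":5.5,"dz":-0.6,"spin":0},{"dx":0,"dy":8,"dz":-0.9,"spin":0},{"dx":0,"dy":10.5,"dz":-1.2,"spin":-0.02},{"dx":0,"dy":13,"dz":-1.5,"spin":-0.04},{"dx":0,"dy":15.5,"dz":-1.7,"spin":-0.05},{"dx":0,"dy":18,"dz":-2,"spin":-0.06},{"dx":0,"dy":20.5,"dz":-2.3,"spin":-0.07},{"dx":0,"dy":22.5,"dz":-2.5,"spin":-0.08},{"dx":0,"dy":23.7,"dz":-2.65,"spin":-0.09},{"dx":0,"dy":24,"dz":-2.7,"spin":-0.09},{"dx":0,"dy":24,"dz":-2.7,"spin":-0.09},{"dx":0,"dy":24,"dz":-2.7,"spin":-0.09}]'
python3 - <<'E'
from h import *
toolmove([469,-248.1,75.7],88.7)
E
```

```text
time: 26.32
tool_pos: [386.9, -246.7, 74.6]
tcp_rot: [-0.782, 1.569, 2.337]
contact_force: [0.4, 0.1, -2.2]
grip_width: 16.1
t 26.32 pos [ 386.9 -246.7   74.6] F [ 0.4  0.1 -2.2] w 16.1 d(cm) [-0.12 -0.05 -8.21] jaw ang -91.29
spin candidates (rad, tool x down => -) 0.0001
```

```bash
python3 -m crank '[{"dx":0,"dy":0,"dz":-1,"spin":0},{"dx":0,"dy":0,"dz":-3,"spin":0},{"dx":0,"dy":0,"dz":-5,"spin":0},{"dx":0,"dy":0,"dz":-7,"spin":0},{"dx":0,"dy":0,"dz":-8,"spin":0},{"dx":0,"dy":0,"dz":-8.2,"spin":0},{"dx":0,"dy":0,"dz":-8.2,"spin":0},{"dx":0,"dy":0,"dz":-8.2,"spin":0}]'
python3 - <<'E'
from h import *
toolmove([469,-248.1,5.7],88.7)
c=cam("wrist");toolmove([469,-248.1,5.7],88.7);cv2.imwrite("pics/w16.png",c["frame"])
s=cam("scene");crop(s,200,190,330,310,4,"s16.png")
E
```

```text
time: 26.98
tool_pos: [468.5, -248.7, 74.9]
tcp_rot: [-0.434, 1.569, 2.686]
contact_force: [0.1, -0.5, -2.0]
grip_width: 15.7
t 26.98 pos [ 468.5 -248.7   74.9] F [ 0.1 -0.5 -2. ] w 15.7 d(cm) [ 6.92 -0.06 -0.06] jaw ang -91.24
spin candidates (rad, tool x down => -) 0.0011
t 27.03 pos [ 468.3 -248.9   75. ] F [ 0.1 -0.  -2.3] w 15.6 d(cm) [ 6.93 -0.08 -0.07] jaw ang -91.27
spin candidates (rad, tool x down => -) 0.0005
```

View pics/w16.png

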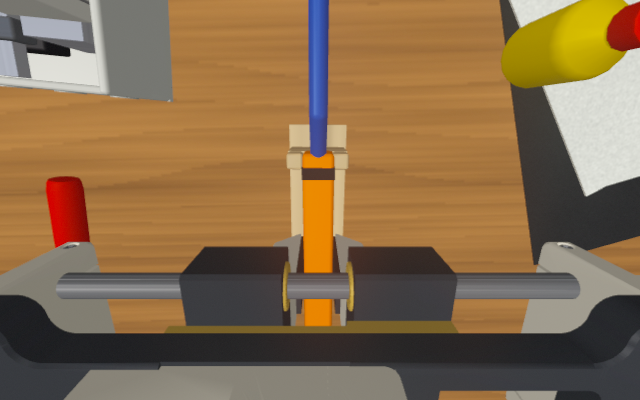

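View pics/s16.png

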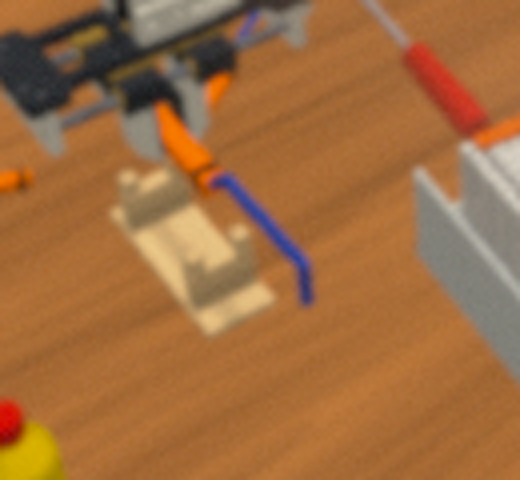

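The view is almost identical to that at lift-off. I'll shift 0.7 mm left and lower into the notches.

```bash
python3 -m crank '[{"dx":0.5,"dy":-0.07,"dz":-0.05,"spin":0},{"dx":1.5,"dy":-0.07,"dz":-0.05,"spin":0},{"dx":2.8,"dy":-0.07,"dz":-0.05,"spin":0},{"dx":3.8,"dy":-0.07,"dz":-0.05,"spin":0},{"dx":4.7,"dy":-0.07,"dz":-0.05,"spin":0},{"dx":5.5,"dy":-0.07,"dz":-0.05,"spin":0},{"dx":6,"dy":-0.07,"dz":-0.05,"spin":0},{"dx":6.3,"dy":-0.07,"dz":-0.05,"spin":0},{"dx":6.3,"dy":-0.07,"dz":-0.05,"spin":0}]'
```

```text
time: 27.83
tool_pos: [469.5, -248.6, 11.6]
tcp_rot: [-0.522, 1.57, 2.598]
contact_force: [-0.2, -0.4, -2.0]
grip_width: 15.8
```

```bash
python3 -m crank '[{"dx":0.2,"dy":0,"dz":0,"spin":0},{"dx":0.4,"dy":0,"dz":0,"spin":0},{"dx":0.5,"dy":0,"dz":0,"spin":0},{"dx":0.5,"dy":0,"dz":0,"spin":0}]'
```

```text
time: 28.17
tool_pos: [469.8, -248.7, 7.2]
tcp_rot: [2.196, 1.571, -0.968]
contact_force: [-0.4, -0.3, -0.9]
grip_width: 15.6
```

```bash
python3 -m crank '[{"dx":0.1,"dy":0,"dz":0,"spin":0},{"dx":0.1,"dy":0,"dz":0,"spin":0}]'
```

```text
time: 28.33
tool_pos: [469.8, -248.7, 6.3]
tcp_rot: [2.265, 1.571, -0.899]
contact_force: [0.0, -0.5, -1.0]
grip_width: 15.7
```

```bash
python3 -m crank '[{"dx":0.1,"dy":0,"dz":0,"spin":0},{"dx":0.1,"dy":0,"dz":0,"spin":0}]'
```

```text
time: 28.5
tool_pos: [469.9, -248.8, 6.0]
tcp_rot: [2.359, 1.57, -0.805]
contact_force: [-2.2, 0.9, 5.0]
grip_width: 15.9
```

The rod is seated: Fz rose to +5 N, the same height and force as at the original grasp. Releasing to 50% and then lifting away.

```bash
python3 -m crank '[{"dx":-0.05,"dy":0,"dz":0,"spin":0},{"dx":-0.05,"dy":0,"dz":0,"spin":0},{"dx":-0.05,"dy":0,"dz":0,"spin":0},{"dx":-0.05,"dy":0,"dz":0,"spin":0},{"dx":-0.05,"dy":0,"dz":0,"spin":0},{"dx":-0.05,"dy":0,"dz":0,"spin":0},{"dx":-0.05,"dy":0,"dz":0,"spin":0},{"dx":-0.05,"dy":0,"dz":0,"spin":0}]' 50
python3 -m crank '[{"dx":-0.5,"dy":0,"dz":0,"spin":0},{"dx":-1.5,"dy":0,"dz":0,"spin":0},{"dx":-3,"dy":0,"dz":0,"spin":0},{"dx":-5,"dy":0,"dz":0,"spin":0},{"dx":-8,"dy":0,"dz":0,"spin":0},{"dx":-11,"dy":0,"dz":0,"spin":0},{"dx":-14,"dy":0,"dz":1,"spin":0},{"dx":-16,"dy":0,"dz":3,"spin":0},{"dx":-17,"dy":0,"dz":5,"spin":0},{"dx":-18,"dy":0,"dz":7,"spin":0},{"dx":-18,"dy":0,"dz":7,"spin":0},{"dx":-18,"dy":0,"dz":7,"spin":0}]'
python3 - <<'E'
from h import *
c=cam("wrist");cv2.imwrite("pics/w17.png",c["frame"])
t=cam("top");s=cam("scene");crop(t,260,70,460,270,3,"t17.png");crop(s,210,160,400,310,4,"s17.png")
toolmove([0,0,0])
m=cv2.inRange(cv2.cvtColor(c["frame"],cv2.COLOR_BGR2HSV),(8,200,190),(20,255,255))[:200,290:350]
ys,xs=np.where(m>0);print([onz(c,xs[ys<ys.min()+15].mean()+290,ys.min()-.5,56).round(1),onz(c,xs[ys>ys.max()-15].mean()+290,ys.max()+.5,56).round(1)])
E
```

```text
time: 29.17
tool_pos: [469.8, -248.7, 5.7]
tcp_rot: [1.652, 1.571, -1.512]
contact_force: [0.3, -0.4, 0.9]
grip_width: 46.1
time: 30.17
tool_pos: [399.8, -247.5, 187.3]
tcp_rot: [2.48, 1.568, -0.685]
contact_force: [-0.6, -0.6, 0.7]
grip_width: 45.8
t 30.32 pos [ 400.3 -247.1  185.6] F [-0.4  0.6 -0.4] w 45.4 d(cm) [ 18.56 -23.82  40.56] jaw ang -91.26
[array([ 529.2, -250.1,   56. ]), array([ 410.6, -247.2,   56. ])]
```

View pics/w17.png

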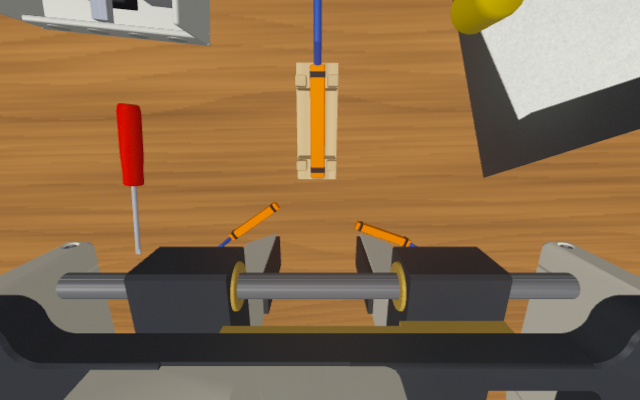

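View pics/s17.png

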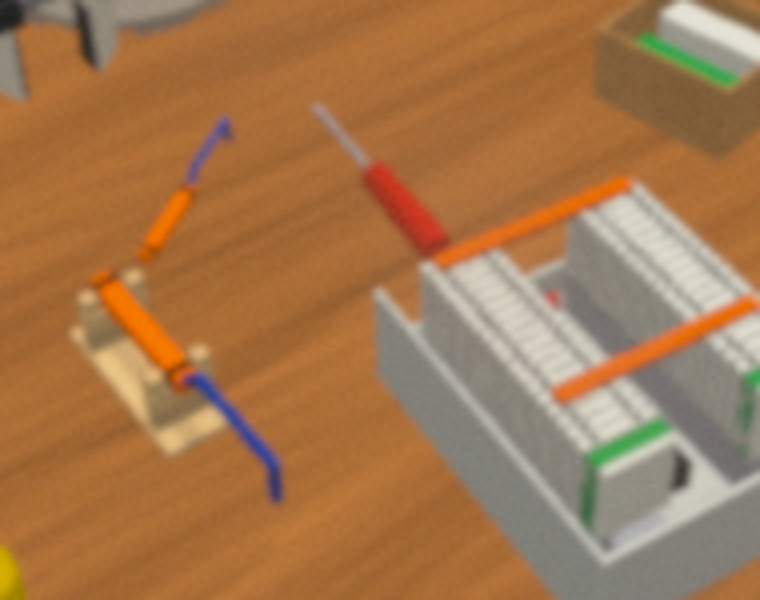

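View pics/t17.png

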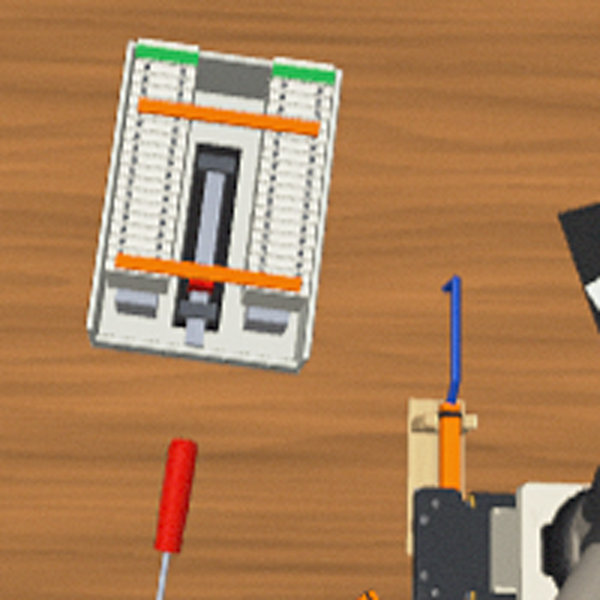

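The rod lies in both notches, centred at about (470,-249) and level. The bolt is drawn, and the bystanders are where they were. Handing in.

```bash
python3 -c "
from plant import bot,sensors
print(bot.close_job());print(sensors.get_obs()['time'])"
```

```text
the job is handed in; nothing more can be done
None
the job is handed in; nothing more can be done
```

The bolt is drawn to its end stop and left there, the rod is back in both notches of its rest and let go, and the job is handed in at about 30 s.

- **Pull:** The bolt slid at about 2–3.5 N and met the stop after roughly 55 mm. I held it there at readings of 10.8–12.6 N (average about 11.5 N) for about 1.5 s. The highest force read on the bolt was about 12.6 N.
- **Last checks:** In the final pictures the tab sits at the front guard bar. The rod's handle is centred near (470, -249), within about 1.5 mm of where it started. The gripper was open and well clear, and the screwdriver and carton looked unmoved; the final crops cut off the bottle and did not cover the block.
- **What disagreed:** My first two grasps closed above the handle, because the visible fingertips end about 33 mm short of the reported tool point. This showed in the wrist picture and the rod did not move. The third grasp, about 24 mm lower, held.
- **Not checked:** I only had force readings at the end of each move, so short peaks in between are not covered.

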